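# Hang a washed filling nozzle back in the graded rack

### The job

Two washed filling nozzles are draining upside down on the mat, standing on their collars with the tube up. Turn the slimmer one over and hang it in the nozzle rack, tube down, in the hole that fits its tube: lower it in by hand until its collar sits flat on the rack (do not let it drop in), then let go. Leave the thicker nozzle standing for the next batch, and leave the hung nozzle, the scissors and the bowl where they are.

Things in the scene. Friction and masses are not known exactly. Their poses are not given: they have to be found in the camera images.
- nozzle: the nozzle to hang: plain steel, 130 mm long, about 0.4 kg. An eight-sided collar, 46 mm across flats and 48 mm long, then a round 20 mm tube for 82 mm. Origin: centre of the collar's inlet face, on which it stands at the start (on the mat, 3 mm above the table). z points along the tube: up at the start, down once hung. Flats face its x and y axes and the directions halfway between
- nozzle_shoulder (a point): point on the nozzle's axis where collar meets tube, 48 mm from its origin along its z; the flat shoulder around it rests on the rack once hung. The balance point lies some 14 mm from here inside the collar, so laid on its side the nozzle rests on one collar flat, tube level, axis 23 mm above the surface, and does not roll
- nozzle_lip (a point): free end of the tube, 130 mm from the origin along the nozzle's z; the last 6 mm are bevelled from 20 to 14 mm
- thick_nozzle: a like nozzle with the same collar and length but a 27 mm tube, also standing on its collar on the mat, tube up; origin at the centre of its inlet face; it stays there
- hung_nozzle: a like nozzle with a 34 mm tube, hanging tube down in the rack's largest hole, its collar standing 48 mm above the rack; origin on its axis at the rack's top, z up; it stays there
- rack: fixed nozzle rack: metal plate 84 mm (x) by 262 mm (y), 10 mm thick, its top 110 mm above the table, on two end plates with 26 mm feet outside them, open below; four round holes in one row along its y axis, 66 mm apart. Origin: centre of its footprint on the table, z up
- rack_hole0 (a point): centre of the 18 mm hole at the level of the rack's top, at the rack's +y end; empty
- rack_hole1 (a point): centre of the 24 mm hole, next in the row, at the level of the rack's top; empty
- rack_hole2 (a point): centre of the 31 mm hole, at the level of the rack's top; empty
- rack_hole3 (a point): centre of the 38 mm hole at the rack's -y end, taken by the hung nozzle
- scissors: scissors with red handles, 200 mm long, 10 mm high, lying flat on the table; origin near the pivot, blades along its x; stays there
- bowl: empty steel bowl, 150 mm across the rim, 60 mm high; origin at the centre of its underside; stays there

How it is judged:
By the outcome, as a careful person would: the job done as asked, in the order asked, and still so for the second after the job is handed in, with the robot touching nothing.
It also fails if it takes over 69 s, if anything falls off the work surface, if the arm or the gripper's body presses on something with over 40 N, if the wrist force passes 120 N, or if a joint passes its speed limit or range.

### The arm

A 6-joint arm with a two-finger parallel gripper is mounted at the origin on the work surface. World frame = base frame: x ahead of the robot, y to its left, z up, the work surface at z = 0. Lengths are in m, angles in rad, forces in N, time in s.
With the tool pointing down it reaches from about 0.425 to 0.95 m from the base axis. Payload 3.5 kg.
Tool frame: the origin (TCP) lies midway between the tips of the shut fingers; the grasp point (between the pads) lies 19 mm behind it; z points along the fingers, x is the direction in which the jaws open and shut, and the axes are right-handed (so a half turn about z gives the same grasp; the last joint's range is limited). The gripper opens to 85 mm and grips with 20 to 120 N. Pads are 22 mm wide; open, the fingers measure 114 mm over their backs; the gripper's body (76 mm by 85 mm) begins 54 mm behind the grasp point. The pads swing forward as they close: fully open they stand 13 mm farther back than shut.
Start: joints at [-1.388, 0.286, 1.577, -0, 1.279, -0.15], TCP at [0.221, -0.638, 0.231] pointing down, gripper open.
Joint ranges: [-2.77, 2.77], [-0.9, 2.22], [0.21, 2.48], [-1.53, 4.67], [0.24, 2.81], [-2.84, 2.84]. Speed limits (rad/s): [2.79, 2.79, 3.14, 3.14, 3.14, 3.14].

### API

Orientations are given as a unit quaternion [x, y, z, w].
In Python, from plant import readout, optics, ctrl gives the robot as it stands. The module is installed in compiled form; this text tells all that it offers.
- The arm moves only by the shell command python3 -m crank 'ROWS' [OPENING] [FORCE]. ROWS is text: rows parted by semicolons, each of 6 numbers parted by spaces: the shift along the tool's x, y, z in mm, then the turn, a rotation vector about the tool's x, y, z in rad. In form: dx dy dz ax ay az; .... A call has 1 to 5 rows; each row shifts and turns the commanded pose from where the row before left it, along the tool's axes as they then stand; what a row does not reach is not made up. A row lasts 1/8 s, in which the tool goes at most 62.5 mm and 10.7 degrees, less where a joint would pass 70% of its speed; a pose out of reach is approached as far as the arm can. A call is refused whole if a number of a shift passes 62.5 or a number of a turn 0.188, either way. A call with a gripper value outside its range is refused whole. OPENING is the opening, from -1 (shut) to 1 (fully open), set as the call begins (- or left out, the last holds). The fingers move at their own pace and stop on an object; FORCE is the grip in N (left out, the last holds). Time passes only in rows, so rows that do not move let the fingers close. It gives the time, the measured TCP pose, the force and the opening at its end, in the units of the state.
- readout.get_state(): the state, without advancing time (a new reading comes with each control period).
- optics.read_camera(name): name is "side" or "top" or "wrist"; returns the picture (420x560x3 uint8, red, green, blue); there is no depth.
- optics.calibration(name): a dict with "mtx" (3x3 intrinsics, pixels), "dist_coeffs" ([k1, k2, p1, p2, k3] as OpenCV has them; the pictures are not rectified), "rvec" (rotation vector, rad) and "tvec" (3), from world to camera coordinates, as OpenCV has them; the wrist camera has in their place "tool_from_camera" (4x4, takes a point from camera to tool coordinates, whose origin is the TCP and whose axes are the tool frame's). Camera axes: x right, y down, z forward; pixel columns grow to the right and rows downward; lengths in m; the calibration is good to about 2 mm. A picture is of the moment at which its call begins: read the wrist's pose just before it. calibration takes no time and is no camera call.
- ctrl.sign_off(): hands the job in, once; it reports no verdict.
Trained networks look in the newest picture that a camera, given by its name, has taken for a name from the list of things; names that differ only in an ending like _2 or _b are one class to them, and where a whole thing is asked for, a point or a joint stands for the part that bears it (a point fixed in the world has none). Each returns a list of dicts, best first, with "p" (0 to 1); they miss things now and then, are a little off and sometimes report something else, mostly with a low value. They report only what shows in the picture. A call takes as long as a camera call.
- optics.recognise(camera, thing): "xy" ([column, row] as shares, 0 to 1, of the picture: columns of its width, rows of its height, amid what is visible of it).
The state is a dict: "time": time; "qpos": joint angles; "dq": joint speeds; "joint_efforts": joint torques, N m; "eef_pos": TCP position; "tcp_rot": TCP orientation; "contact_force": force on the tool from outside, world axes, zero at the start; "wrist_torque": the same for the moment, N m; "opening": opening from 0.0 (shut) to 1.0 (fully open).
Only numpy, scipy, OpenCV 4.12 (cv2) and the standard library are available. Lean on these libraries where they do the work, as an engineer would, in place of code of your own. Each camera call takes 0.05 s, during which the arm holds its last target.

## Working session

There is one attempt and no reset: what is moved stays moved. The work goes in short steps, Python scripts to look and compute and a shell command to move; the robot and the scene stay as the last step left them, time stands still between calls to the robot, and variables do not carry over. Pictures are saved under pics/ and viewed, and the job is handed in when it is done.

```bash
mkdir -p pics; ls
python3 - <<'E'
from plant import readout, optics, ctrl
import cv2
print(readout.get_state())
for n in("side","top","wrist"):
    im=optics.read_camera(n); cv2.imwrite(f"pics/a_{n}.png",im[:,:,::-1]); print(n,optics.calibration(n))
E
```

```text
pics
{'time': 0.0, 'qpos': array([-1.38802421e+00,  2.87169281e-01,  1.57817081e+00,  1.53379479e-05,
        1.27859442e+00, -1.50001274e-01]), 'dq': array([-0.0006574 ,  0.00032601,  0.00094713, -0.00041443,  0.00079015,
        0.00022269]), 'joint_efforts': array([-9.48247543e-04, -4.05980694e+01, -2.92626643e+01, -2.24670312e-04,
        5.85403031e-03,  3.34357225e-06]), 'eef_pos': array([ 0.22040997, -0.63731012,  0.22994811]), 'tcp_rot': array([ 0.81445059, -0.58023174, -0.00083632, -0.00081957]), 'contact_force': array([0.57357993, 0.16576183, 0.1001924 ]), 'wrist_torque': array([-0.00735636,  0.02008798, -0.01906559]), 'opening': 1.0020346565517755}
side {'mtx': array([[501.39547024,   0.        , 283.32135013],
       [  0.        , 501.39547024, 206.6606541 ],
       [  0.        ,   0.        ,   1.        ]]), 'dist_coeffs': array([-0.06840929,  0.        ,  0.        ,  0.        ,  0.        ]), 'rvec': array([ 2.09958218, -0.16546166,  0.10021509]), 'tvec': array([-0.63231481,  0.16054126,  1.20018982])}
top {'mtx': array([[525.57867847,   0.        , 280.95873068],

[... 216 characters left out ...]
-2.21110946,  0.04694324]), 'tvec': array([0.03801096, 0.65057736, 1.44286755])}
wrist {'mtx': array([[364.26347926,   0.        , 276.7016422 ],
       [  0.        , 364.26347926, 204.28059177],
       [  0.        ,   0.        ,   1.        ]]), 'dist_coeffs': array([-0.02610992,  0.        ,  0.        ,  0.        ,  0.        ]), 'tool_from_camera': array([[ 9.99999838e-01, -4.70620815e-04,  3.21431028e-04,
         8.51649353e-04],
       [ 3.45670925e-04,  9.49271729e-01,  3.14456779e-01,
        -7.96057021e-02],
       [-4.53115293e-04, -3.14456617e-01,  9.49271737e-01,
        -1.42928132e-01],
       [ 0.00000000e+00,  0.00000000e+00,  0.00000000e+00,
         1.00000000e+00]])}
```

View pics/a_side.png

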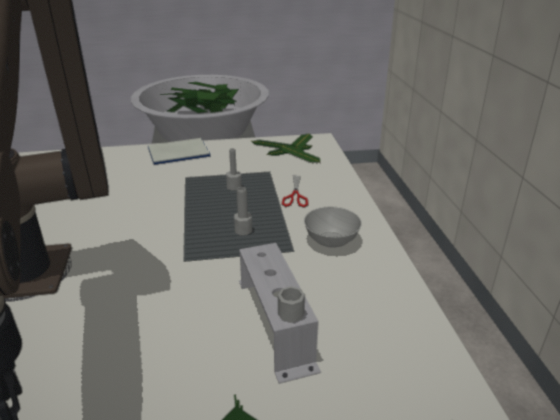

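View pics/a_top.png

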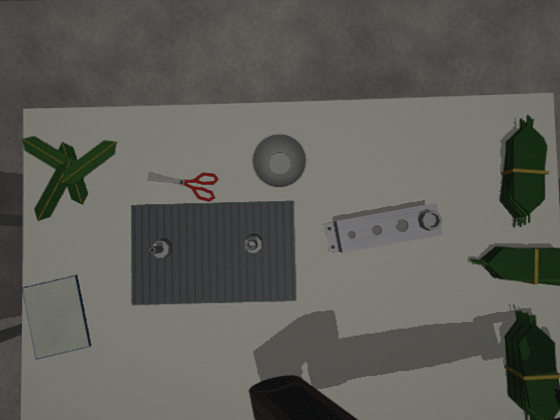

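View pics/a_wrist.png

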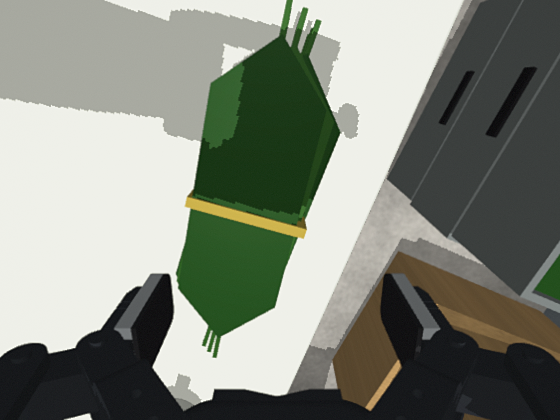

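```bash
cat > h.py <<'E'
import numpy as np, cv2
from plant import readout, optics, ctrl
from scipy.spatial.transform import Rotation as R
def cam(n):
    c=optics.calibration(n); K=c["mtx"];D=c["dist_coeffs"]
    if n=="wrist":
        s=readout.get_state(); T=np.eye(4); T[:3,:3]=R.from_quat(s["tcp_rot"]).as_matrix(); T[:3,3]=s["eef_pos"]
        M=np.linalg.inv(T@c["tool_from_camera"]); Rm=M[:3,:3]; t=M[:3,3]
    else: Rm=cv2.Rodrigues(c["rvec"])[0]; t=c["tvec"]
    return K,D,Rm,t
def ray(n,uv,C=None):
    K,D,Rm,t=C or cam(n)
    p=cv2.undistortPoints(np.array([[uv]],float),K,D)[0,0]
    d=Rm.T@np.array([p[0],p[1],1]); return -Rm.T@t, d/np.linalg.norm(d)
def onz(n,uv,z,C=None):
    o,d=ray(n,uv,C); return o+d*(z-o[2])/d[2]
def proj(n,P,C=None):
    K,D,Rm,t=C or cam(n)
    return cv2.projectPoints(np.atleast_2d(np.array(P,float)),cv2.Rodrigues(Rm)[0],t,K,D)[0][:,0]
def tri(rs):
    A=np.zeros((3,3));b=np.zeros(3)
    for o,d in rs:
        Q=np.eye(3)-np.outer(d,d);A+=Q;b+=Q@o
    return np.linalg.solve(A,b)
def snap(n,name,crop=None,f=1):
    im=optics.read_camera(n)[:,:,::-1]
    if crop: x0,y0,x1,y1=crop; im=im[y0:y1,x0:x1]
    im=cv2.resize(im,None,fx=f,fy=f,interpolation=cv2.INTER_CUBIC)
    cv2.imwrite(f"pics/{name}.png",im); return im
E
python3 - <<'E'
from h import *
Z=dict(nozzle=.05,nozzle_lip=.133,nozzle_shoulder=.051,thick_nozzle=.05,rack_hole0=.11,rack_hole1=.11,rack_hole2=.11,rack_hole3=.11,hung_nozzle=.15,scissors=.005,bowl=.03)
for t in Z:
    r={}
    for n in("top","side"):
        for k in optics.recognise(n,t)[:2]:
            uv=np.array(k["xy"])*[560,420]; r.setdefault(n,uv)
            print(t,n,uv.round(1),round(k["p"],2),onz(n,uv,Z[t])[:2].round(4))
    if len(r)==2: print("   tri",tri([ray(n,r[n]) for n in r]).round(4))
im=cv2.imread("pics/a_top.png"); cv2.imwrite("pics/t1.png",cv2.resize(im[190:310,125:305],None,fx=4.4,fy=4.4,interpolation=2))
cv2.imwrite("pics/t2.png",cv2.resize(im[190:265,315:450],None,fx=5.8,fy=5.8,interpolation=2))
im=cv2.imread("pics/a_side.png"); cv2.imwrite("pics/t3.png",cv2.resize(im[140:260,180:340],None,fx=5,fy=5,interpolation=2))
cv2.imwrite("pics/t4.png",cv2.resize(im[235:385,220:340],None,fx=4,fy=4,interpolation=2))
E
```

```text
nozzle side [233.8 175.5] 0.72 [0.541  0.3408]
nozzle side [242.6 214.5] 0.44 [0.5471 0.1078]
nozzle_lip top [162.3 245.4] 0.78 [0.5479 0.3253]
nozzle_lip side [229.8 177.3] 0.57 [0.5212 0.1687]
   tri [0.5379 0.3484 0.0405]
nozzle_shoulder top [161.9 246.6] 0.84 [0.5439 0.3464]
nozzle_shoulder side [234.4 178.8] 0.85 [0.5411 0.3167]
   tri [0.5433 0.3507 0.0334]
thick_nozzle top [255.6 247.2] 0.59 [0.5354 0.0921]
thick_nozzle top [275.3 158.5] 0.19 [0.7762 0.0324]
thick_nozzle side [240.6 217.4] 0.92 [0.5405 0.0939]
   tri [0.5379 0.0918 0.0515]
rack_hole0 top [380.9 229.4] 0.96 [ 0.5743 -0.238 ]
rack_hole0 side [281.3 315. ] 0.75 [ 0.5789 -0.3558]
   tri [ 0.5849 -0.2553  0.0167]
rack_hole1 top [380.9 229.4] 0.96 [ 0.5743 -0.238 ]
rack_hole1 side [281.3 315. ] 0.75 [ 0.5789 -0.3558]
   tri [ 0.5849 -0.2553  0.0167]
rack_hole2 top [380.9 229.4] 0.96 [ 0.5743 -0.238 ]
rack_hole2 side [281.3 315. ] 0.75 [ 0.5789 -0.3558]
   tri [ 0.5849 -0.2553  0.0167]
rack_hole3 top [380.9 229.4] 0.96 [ 0.5743 -0.238 ]
rack_hole3 side [281.3 315. ] 0.75 [ 0.5789 -0.3558]
   tri [ 0.5849 -0.2553  0.0167]
hung_nozzle top [430.7 216.8] 0.68 [ 0.6024 -0.3563]
hung_nozzle side [291.2 301.3] 0.96 [ 0.5952 -0.3661]
   tri [ 0.5997 -0.3579  0.1425]
scissors top [194.2 178. ] 0.75 [0.7339 0.264 ]
scissors top [383.4 228. ] 0.18 [ 0.5789 -0.2629]
scissors side [293.4 197.4] 0.77 [0.7126 0.2568]
   tri [ 7.245e-01  2.661e-01 -3.000e-04]
bowl top [278.5 159.1] 0.97 [0.7773 0.0241]
bowl top [161.2 246.6] 0.55 [0.5436 0.3534]
bowl side [335.2 223.3] 0.97 [0.7906 0.0575]
   tri [0.7772 0.0231 0.0526]
```

View pics/t1.png

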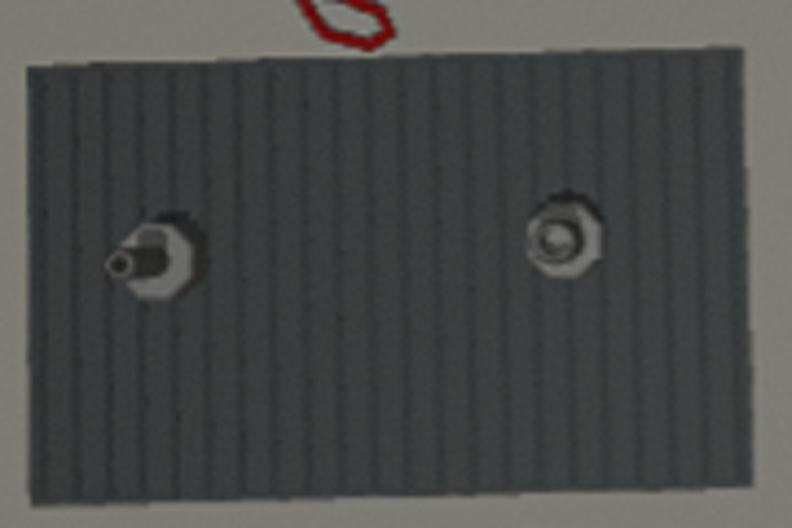

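View pics/t3.png

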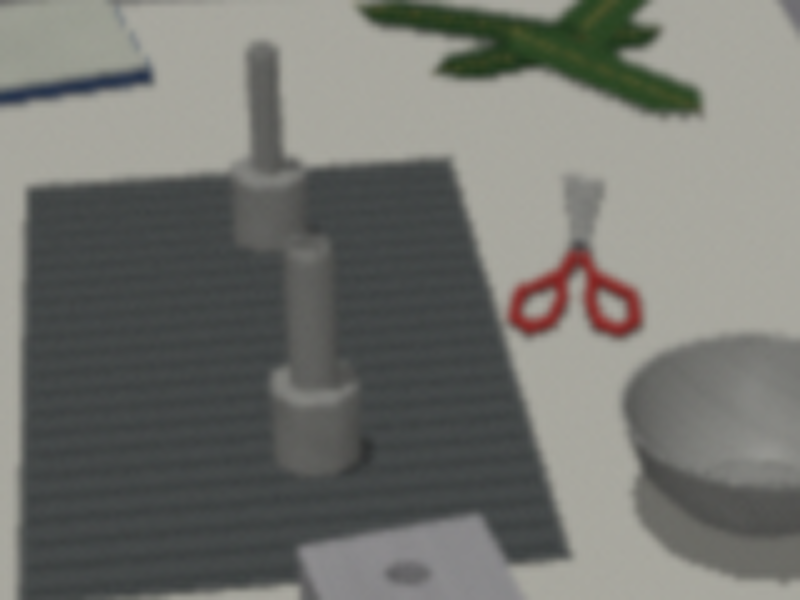

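View pics/t2.png

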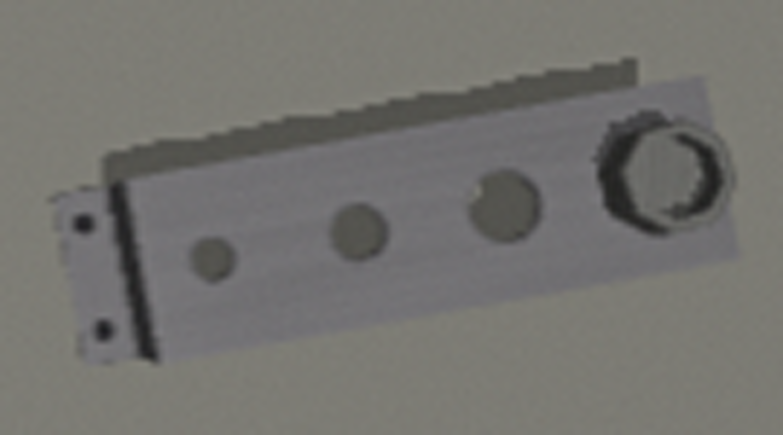

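Run:
```python
from h import *
print("shoulder",onz("top",(160.9,249.3),.051),"lip",onz("top",(152.3,249.8),.133))
H=[onz("top",p,.11) for p in((351.7,234.7),(376.9,230.0),(402.1,225.3))]
print(H,np.linalg.norm(H[0]-H[1]),np.linalg.norm(H[1]-H[2]),np.arctan2(*(H[0]-H[2])[[1,0]]))
# side lip/shoulder
print(tri([ray("top",(152.3,249.8)),ray("side",(180+262/5,140+45/5))]))
print("thick",onz("top",(125+565/4.4,190+239/4.4),.051))
# side check holes
print(proj("side",H), proj("side",[[.54,.335,.003],[.54,.335,.051],[.54,.335,.133]]))
print(R.from_quat(readout.get_state()["tcp_rot"]).as_matrix())
```

```text
shoulder [0.53658238 0.34914894 0.051     ] lip [0.53741166 0.35090328 0.133     ]
[array([ 0.56251199, -0.16218398,  0.11      ]), array([ 0.57301755, -0.22761046,  0.11      ]), array([ 0.58351588, -0.29284611,  0.11      ])] 0.06626455788053454 0.0660749908269623 1.7301824484236852
[0.53936185 0.35031291 0.1346806 ]
thick [0.54335152 0.09774072 0.051     ]
[[259.89298132 254.64826239]
 [268.76921883 272.73758744]
 [278.60261538 292.72731207]] [[234.31074759 189.86015151]
 [233.605659   176.10090675]
 [232.36157286 151.58142851]]
[[ 3.26693425e-01 -9.45130364e-01  2.41769475e-05]
 [-9.45130365e-01 -3.26693425e-01  1.17308629e-05]
 [-3.18874491e-06 -2.66827630e-05 -1.00000000e+00]]
```

View pics/t4.png

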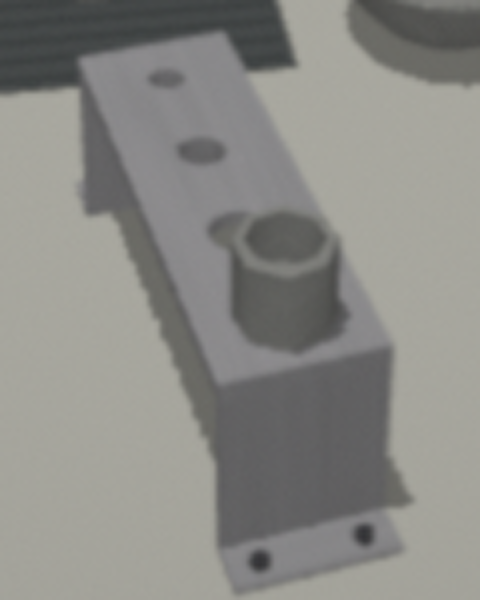

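```bash
cat >> h.py <<'E'
def pose():
    s=readout.get_state(); return np.array(s["eef_pos"]),R.from_quat(s["tcp_rot"])
def tool(az,tilt,camout=True):
    """az: heading deg of plane h; tilt deg: >0 tool z leans toward h (forward). camout: tool -y toward +h when vertical"""
    a=np.deg2rad(az);t=np.deg2rad(tilt);h=np.array([np.cos(a),np.sin(a),0]);u=np.array([0,0,1.])
    z=np.sin(t)*h-np.cos(t)*u; y=-(np.cos(t)*h+np.sin(t)*u)*(1 if camout else -1)
    return R.from_matrix(np.c_[np.cross(y,z),y,z])
def plan(P,Rt,step=55,ang=9.5,p=None,N=None,maxrows=99):
    p0,R0=p or pose(); P=np.array(P); rv=(R0.inv()*Rt).as_rotvec()
    n=N or max(1,int(np.ceil(max(np.linalg.norm(P-p0)*1000/step,np.degrees(np.linalg.norm(rv))/ang))))
    print("rows",n,"dist",round(np.linalg.norm(P-p0),4),"ang",np.degrees(np.linalg.norm(rv)).round(1))
    out=[];r=R0
    for i in range(min(n,maxrows)):
        d=r.inv().apply((P-p0)/n)*1000; out.append(" ".join(f"{v:.1f}" for v in d)+" "+" ".join(f"{v:.4f}" for v in rv/n)); r=r*R.from_rotvec(rv/n)
    for i in range(0,len(out),5): print("; ".join(out[i:i+5]))
import json
def log():
    s=readout.get_state(); open("log.jsonl","a").write(json.dumps([list(s["qpos"]),list(s["eef_pos"]),list(s["tcp_rot"])])+"\n"); return s
E
python3 - <<'E'
from h import *
log()
plan([.62,-.15,.32],tool(-22,25,True))
plan([.62,-.15,.32],tool(-22,-25,False))
E
```

```text
rows 12 dist 0.6368 ang 47.8
-27.6 -44.7 -7.4 0.0348 0.0130 0.0588; -30.1 -43.3 -6.2 0.0348 0.0130 0.0588; -32.5 -41.7 -5.2 0.0348 0.0130 0.0588; -34.8 -39.8 -4.2 0.0348 0.0130 0.0588; -37.0 -37.9 -3.3 0.0348 0.0130 0.0588
-39.2 -35.7 -2.5 0.0348 0.0130 0.0588; -41.2 -33.4 -1.8 0.0348 0.0130 0.0588; -43.0 -31.0 -1.3 0.0348 0.0130 0.0588; -44.8 -28.5 -0.8 0.0348 0.0130 0.0588; -46.4 -25.8 -0.5 0.0348 0.0130 0.0588
-47.8 -23.0 -0.2 0.0348 0.0130 0.0588; -49.1 -20.2 -0.1 0.0348 0.0130 0.0588
rows 15 dist 0.6368 ang 139.9
-22.0 -35.8 -5.9 0.0132 -0.0351 -0.1585; -16.3 -38.9 -4.7 0.0132 -0.0351 -0.1585; -10.1 -41.1 -3.8 0.0132 -0.0351 -0.1585; -3.6 -42.2 -3.0 0.0132 -0.0351 -0.1585; 3.0 -42.3 -2.4 0.0132 -0.0351 -0.1585
9.6 -41.3 -2.1 0.0132 -0.0351 -0.1585; 15.9 -39.3 -2.0 0.0132 -0.0351 -0.1585; 21.8 -36.3 -2.1 0.0132 -0.0351 -0.1585; 27.2 -32.5 -2.6 0.0132 -0.0351 -0.1585; 31.9 -27.8 -3.2 0.0132 -0.0351 -0.1585
35.8 -22.5 -4.1 0.0132 -0.0351 -0.1585; 38.7 -16.6 -5.1 0.0132 -0.0351 -0.1585; 40.7 -10.4 -6.3 0.0132 -0.0351 -0.1585; 41.6 -4.0 -7.7 0.0132 -0.0351 -0.1585; 41.4 2.5 -9.1 0.0132 -0.0351 -0.1585
```

```bash
python3 -m crank '-28 -45 -7 0.035 0.013 0.059; -30 -43 -6 0.035 0.013 0.059; -32 -42 -5 0.035 0.013 0.059; -35 -40 -4 0.035 0.013 0.059; -37 -38 -3 0.035 0.013 0.059'; python3 -c "
from h import *
log()"
python3 -m crank '-39 -36 -2 0.035 0.013 0.059; -41 -33 -2 0.035 0.013 0.059; -43 -31 -1 0.035 0.013 0.059; -45 -28 -1 0.035 0.013 0.059; -46 -26 0 0.035 0.013 0.059';python3 -c "
from h import *
log()"
python3 -m crank '-48 -23 0 0.035 0.013 0.059; -49 -20 0 0.035 0.013 0.059; 0 0 0 0 0 0'
python3 - <<'E'
from h import *
print(log())
E
```

```text
time: 1.88
eef_pos: [0.3886, -0.4333, 0.2677]
tcp_rot: [0.716, -0.692, 0.078, -0.052]
contact_force: [0.1, -0.6, 0.6]
opening: 1.002
time: 2.5
eef_pos: [0.555, -0.2307, 0.3043]
tcp_rot: [-0.597, 0.781, -0.152, 0.103]
contact_force: [0.6, -1.1, 0.8]
opening: 0.999
time: 2.88
eef_pos: [0.6222, -0.1474, 0.3189]
tcp_rot: [-0.547, 0.809, -0.18, 0.123]
contact_force: [0.1, 0.1, -0.7]
opening: 0.996
{'time': 2.875, 'qpos': array([-0.3939847 , -0.07006798,  1.84768583,  0.00919965,  0.92430818,
        1.5547772 ]), 'dq': array([-0.06467544, -0.00665622,  0.0232093 , -0.00966802,  0.01473327,
       -0.04677275]), 'joint_efforts': array([  1.14401087, -28.14527392, -31.18243217,   0.07617082,
        -1.00539632,   0.20065708]), 'eef_pos': array([ 0.62224703, -0.14742671,  0.31890727]), 'tcp_rot': array([-0.54658214,  0.8085037 , -0.18005935,  0.12307866]), 'contact_force': array([ 0.11428621,  0.0886815 , -0.69007211]), 'wrist_torque': array([0.08267187, 0.22507595, 0.0062074 ]), 'opening': 0.9959631319695668}
```

Run:
```python
from h import *
a=np.deg2rad(24.1);h=np.array([np.cos(a),np.sin(a),0])
plan(np.array([.5375,.35,.26])-.07*h,tool(24.1,10,True))
```

```text
rows 10 dist 0.4954 ang 48.3
-38.0 30.8 -7.9 -0.0252 -0.0241 -0.0767; -40.4 28.0 -6.2 -0.0252 -0.0241 -0.0767; -42.6 24.9 -4.5 -0.0252 -0.0241 -0.0767; -44.4 21.7 -2.9 -0.0252 -0.0241 -0.0767; -46.0 18.3 -1.3 -0.0252 -0.0241 -0.0767
-47.3 14.7 0.2 -0.0252 -0.0241 -0.0767; -48.3 11.0 1.7 -0.0252 -0.0241 -0.0767; -48.9 7.2 3.1 -0.0252 -0.0241 -0.0767; -49.2 3.4 4.4 -0.0252 -0.0241 -0.0767; -49.2 -0.5 5.6 -0.0252 -0.0241 -0.0767
```

```bash
python3 -m crank '-38 31 -8 -0.025 -0.024 -0.077; -40 28 -6 -0.025 -0.024 -0.077; -43 25 -4 -0.025 -0.024 -0.077; -44 22 -3 -0.025 -0.024 -0.077; -46 18 -1 -0.025 -0.024 -0.077'; python3 -c "
from h import *
log()"
python3 -m crank '-47 15 0 -0.025 -0.024 -0.077; -48 11 2 -0.025 -0.024 -0.077; -49 7 3 -0.025 -0.024 -0.077; -49 3 4 -0.025 -0.024 -0.077; -49 0 6 -0.025 -0.024 -0.077'
python3 -m crank '0 0 0 0 0 0'
python3 - <<'E'
from h import *
print(log()["qpos"]); snap("wrist","b1")
E
```

```text
time: 3.5
eef_pos: [0.5467, 0.0839, 0.2876]
tcp_rot: [0.706, -0.691, 0.116, -0.099]
contact_force: [-1.0, 1.1, -0.3]
opening: 1.0
time: 4.12
eef_pos: [0.4737, 0.3178, 0.2581]
tcp_rot: [0.836, -0.542, 0.048, -0.072]
contact_force: [0.2, 0.8, -0.3]
opening: 0.997
time: 4.25
eef_pos: [0.4731, 0.3186, 0.2572]
tcp_rot: [0.836, -0.542, 0.047, -0.072]
contact_force: [-0.5, 0.2, -0.8]
opening: 0.997
[ 4.15022266e-01 -5.71708208e-02  1.91118004e+00 -6.36645681e-04
  1.11530567e+00  1.56496478e+00]
```

View pics/b1.png

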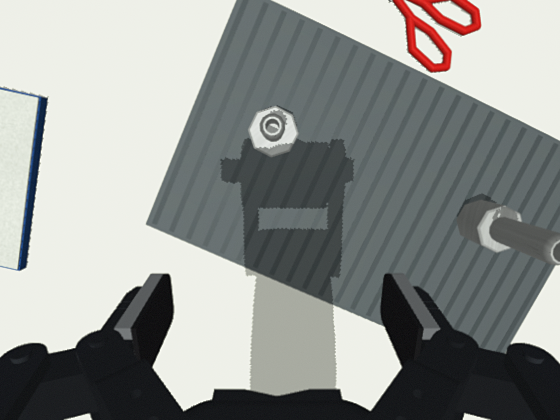

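```bash
cat > fk.py <<'E'
import json,numpy as np
from scipy.optimize import least_squares
from scipy.spatial.transform import Rotation as R
D=[json.loads(l) for l in open("log.jsonl")]
Q=np.array([d[0] for d in D]);P=np.array([d[1] for d in D]);O=R.from_quat([d[2] for d in D])
def fk(x,q):
    a1,h1,L2,L3,a3,Lw,off=x
    ry=lambda t:R.from_euler("y",t); rz=lambda t:R.from_euler("z",t)
    A=rz(q[0]); p=A.apply([a1,0,h1]); A=A*ry(q[1]); p=p+A.apply([0,off,L2]); A=A*ry(q[2]); p=p+A.apply([a3,0,L3]); A=A*rz(q[3])*ry(q[4]); p=p+A.apply([0,0,Lw]); A=A*rz(q[5]); return p,A
def fit(reg=1e-3):
    x0=np.array([0,.15,.4,.4,0,.25,.1]);
    f=lambda x:np.r_[np.concatenate([fk(x,q)[0]-p for q,p in zip(Q,P)]),reg*(x-x0)]
    r=least_squares(f,x0); return r.x,np.abs(r.fun[:-7]).max()
E
python3 - <<'E'
from fk import *
print(len(Q),fit(1e-3),fit(1e-2))
x=fit()[0]
print([np.degrees((fk(x,q)[1].inv()*o).magnitude()).round(2) for q,o in zip(Q,O)], (fk(x,Q[0])[1].inv()*O[0]).as_rotvec())
import cv2
im=cv2.imread("pics/b1.png");cv2.imwrite("pics/b1c.png",cv2.resize(im[90:175,225:325],None,fx=7,fy=7,interpolation=2))
E
```

```text
6 (array([3.91178410e-05, 2.40209628e-01, 4.42998431e-01, 5.72430332e-01,
       2.05032683e-02, 2.49319750e-01, 1.00899207e-01]), np.float64(2.8235389200048644e-06)) (array([0.00364641, 0.23224596, 0.44286523, 0.5661331 , 0.01201594,
       0.25106886, 0.10082897]), np.float64(0.0002512610646979163))
[np.float64(180.0), np.float64(180.0), np.float64(180.0), np.float64(180.0), np.float64(180.0), np.float64(180.0)] [-2.17049776e-16  1.35680724e-16  3.14159265e+00]
```

View pics/b1c.png

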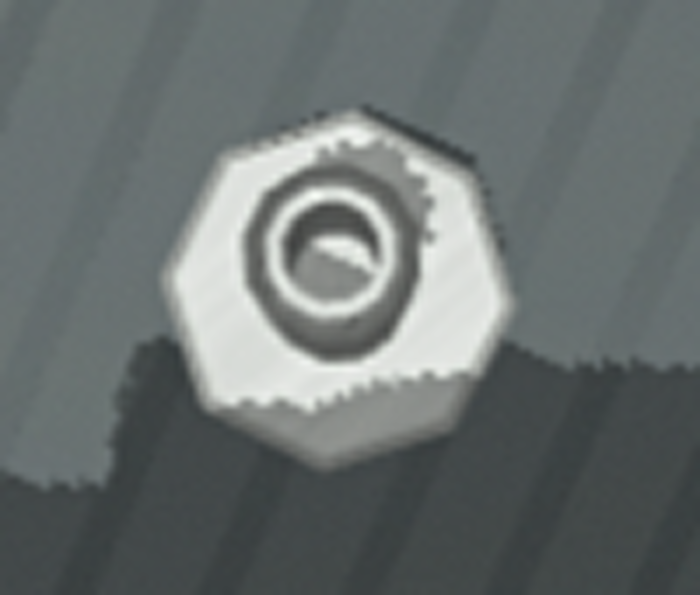

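```bash
cat >> fk.py <<'E'
X,ERR=fit()
LO=np.array([-2.77,-.9,.21,-1.53,.24,-2.84]);HI=np.array([2.77,2.22,2.48,4.67,2.81,2.84])
def FK(q):
    p,A=fk(X,q); return p,A*R.from_euler("z",np.pi)
def ik(p,Rt,q0=None,full=True):
    best=None
    seeds=[q0] if q0 is not None else [Q[-1],np.array([.2,.5,1.4,0,1.2,1.5]),np.array([.2,.5,1.4,0,1.2,-1.5]),np.array([.2,.5,1.4,1.5,1.2,0]),np.array([.2,.5,1.4,3.0,1.2,0]),np.array([.2,.5,1.4,-1.4,1.2,0])]
    for s in seeds:
        f=lambda q:(lambda a:np.r_[(a[0]-p)*3,(a[1].inv()*Rt).as_rotvec()])(FK(q))
        r=least_squares(f,np.clip(s,LO+1e-3,HI-1e-3),bounds=(LO,HI))
        e=np.abs(r.fun).max()
        if best is None or e<best[1]: best=(r.x,e)
        if e<1e-4: break
    return best
E
python3 - <<'E'
from h import *
import fk
from scipy.optimize import least_squares
c=np.array([(355,112),(472,168),(512,300),(450,428),(325,468),(210,405),(165,278),(222,160)])/7+[225,90]
C=cam("wrist")
W=np.array([onz("wrist",p,.051,C) for p in c])[:,:2]
def oct(x): 
    k=x[2]+np.pi/8-np.arange(8)*np.pi/4*1
    return x[:2]+x[3]*np.c_[np.cos(k),np.sin(k)]
best=min((least_squares(lambda x:(oct(x)-W).ravel(),[*W.mean(0),y0,.0249]) for y0 in np.arange(0,6.3,.4)),key=lambda r:r.cost)
x=best.x; print("centre",x[:2],"flat yaw mod45",np.degrees(x[2])%45,"circR",x[3],"(expect .0249) res",np.abs(best.fun).max())
lip=np.array([(330,252)])/7+[225,90]; print("lip",onz("wrist",lip[0],.133,C))
n=np.array([x[0],x[1]])
for az in(24.1,):
  a=np.deg2rad(az);h=np.array([np.cos(a),np.sin(a),0])
  for p1 in (60,55,-55,-60): 
    Rt=tool(az,p1,p1>0); d=Rt.as_matrix()[:,2]; g=np.array([*n,.03]); tcp=g+.019*d
    print(p1,[(v if i else v.round(3)) for i,v in enumerate(fk.ik(tcp,Rt))], (fk.ik(tcp-.1*d,Rt))[1])
E
```

```text
centre [0.53871803 0.34831484] flat yaw mod45 42.46139044109287 circR 0.024340897419279996 (expect .0249) res 0.0007084595019712925
lip [0.53849247 0.34870539 0.133     ]
60 [array([ 0.414,  0.383,  2.235,  3.13 ,  0.524, -1.564]), np.float64(2.2634294438717006e-10)] 9.607821205293021e-10
55 [array([ 0.414,  0.355,  2.219,  3.128,  0.392, -1.562]), np.float64(5.313216533409104e-11)] 2.6645352591003757e-15
-55 [array([ 0.417,  0.946,  1.219, -0.003,  1.937, -1.574]), np.float64(3.340661081097096e-13)] 1.506464286649134e-09
-60 [array([ 0.417,  0.991,  1.175, -0.003,  2.023, -1.574]), np.float64(6.365907800898185e-12)] 1.0325074129013956e-14
```

Run:
```python
from h import *
import fk
n=np.array([.5386,.3484])
def chk(g,Rt,q0=None):
    d=Rt.as_matrix()[:,2]; return fk.ik(np.array(g)+.019*d,Rt,q0)
q=fk.Q[-1]
for az in -2.5+45*np.arange(8):
  for co in(True,False):
    res=[]
    qq=None
    for tilt,z,back in((60,.027,.1),(60,.027,0),(60,.1,0),(30,.1,0),(0,.1,0),(-30,.1,0)):
        Rt=tool(az,tilt,co); g=np.array([*n,z])-back*Rt.as_matrix()[:,2]
        q1,e=chk(g,Rt,qq)
        if qq is None or e>1e-3: q1,e=chk(g,Rt)
        res.append("ok" if e<1e-3 else "X"); 
        if tilt==60 and back==0 and z<.05: qs=q1
        qq=q1
    print(az,co,res,qs.round(2),qq.round(2))
for az in (-10,10,177,204,220):
  for co in(True,False):
    for t in (-35,35):
      Rt=tool(az,t,co); a=chk([.573,-.2276,.134],Rt); b=chk([.573,-.2276,.25],Rt,a[0]); print("hole",az,co,t,a[0].round(2),a[1]<1e-3,b[1]<1e-3)
```

```text
-2.5 True ['ok', 'ok', 'ok', 'ok', 'ok', 'ok'] [ 0.6   0.46  2.12  4.16  0.66 -2.12] [0.35 0.59 1.51 0.19 1.53 1.91]
-2.5 False ['ok', 'ok', 'ok', 'ok', 'ok', 'ok'] [0.6  0.46 2.12 4.16 0.66 1.02] [ 0.35  0.59  1.51  0.19  1.53 -1.24]
42.5 True ['ok', 'ok', 'ok', 'ok', 'ok', 'ok'] [ 0.27  0.39  2.23  2.39  0.62 -1.17] [ 0.47  0.63  1.46 -0.14  1.56  1.33]
42.5 False ['ok', 'ok', 'ok', 'ok', 'ok', 'ok'] [0.27 0.39 2.23 2.39 0.62 1.97] [ 0.47  0.63  1.46 -0.14  1.56 -1.81]
87.5 True ['ok', 'ok', 'ok', 'ok', 'ok', 'ok'] [ 0.09  0.54  1.99  1.35  1.08 -0.86] [ 0.56  0.55  1.58 -0.43  1.36  0.78]
87.5 False ['ok', 'ok', 'ok', 'X', 'ok', 'ok'] [0.09 0.54 1.99 1.35 1.08 2.28] [ 0.56  0.55  1.58 -0.43  1.36 -2.37]
132.5 True ['ok', 'ok', 'ok', 'ok', 'ok', 'ok'] [ 0.15  0.76  1.6   0.8   1.56 -0.95] [ 0.59  0.4   1.8  -0.64  0.97  0.23]
132.5 False ['ok', 'ok', 'ok', 'ok', 'ok', 'X'] [0.15 0.76 1.6  0.8  1.56 2.2 ] [ 0.61  0.4   1.81 -0.68  0.97 -2.84]
177.5 True ['ok', 'ok', 'ok', 'ok', 'ok', 'ok'] [ 0.31  0.94  1.27  0.32  1.93 -1.27] [ 0.51  0.24  2.   -0.56  0.52 -0.57]
177.5 False ['ok',
[... 1447 characters left out ...]
8  1.49 -0.23  1.65 -1.93] True True
hole 177 False -35 [-0.67  0.08  2.13  0.72  0.53  0.39] True True
hole 177 False 35 [-0.46  0.58  1.49 -0.23  1.65  1.22] True True
hole 204 True -35 [-0.79  0.18  2.08  0.92  0.83  2.84] False False
hole 204 True 35 [-0.39  0.52  1.57 -0.43  1.51 -2.25] True True
hole 204 False -35 [-0.75  0.17  2.04  0.78  0.84 -0.1 ] True True
hole 204 False 35 [-0.39  0.52  1.57 -0.43  1.51  0.89] True True
hole 220 True -35 [-0.76  0.23  1.96  0.73  1.02  2.83] True False
hole 220 True 35 [-0.36  0.47  1.64 -0.53  1.39 -2.43] True True
hole 220 False -35 [-0.76  0.23  1.96  0.73  1.02 -0.31] True True
hole 220 False 35 [-0.36  0.47  1.64 -0.53  1.39  0.71] True True
```

```bash
cat >> h.py <<'E'
def sim(wps,p=None,q0=None,step=55,ang=9.5):
    import fk
    from scipy.spatial.transform import Slerp
    p0,R0=p or pose(); q=np.array(q0 if q0 is not None else readout.get_state()["qpos"])
    lim=np.array([2.79,2.79,3.14,3.14,3.14,3.14])*.7/8
    for k,(P,Rt) in enumerate(wps):
        P=np.array(P);n=max(1,int(np.ceil(max(np.linalg.norm(P-p0)*1000/step,np.degrees((R0.inv()*Rt).magnitude())/ang))))
        S=Slerp([0,1],R.concatenate([R0,Rt])); emax=0;vmax=0;mm=9
        for i in range(1,n+1):
            q1,e=fk.ik(p0+(P-p0)*i/n,S(i/n),q); emax=max(emax,e); vmax=max(vmax,(np.abs(q1-q)/lim).max()); q=q1; mm=min(mm,(q-fk.LO).min(),(fk.HI-q).min())
        print(k,"rows",n,"err %.4f speed %.2f margin %.2f"%(emax,vmax,mm),q.round(2)); p0,R0=P,Rt
    return q
E
python3 - <<'E'
from h import *
T1=tool(132.5,60); d=T1.as_matrix()[:,2]; g=np.array([.5386,.3484,.032]); tcp=g+.023*d
w=[((.6,.24,.28),tool(132.5,10)),(tcp-.11*d,T1),(tcp,T1),(tcp+[0,0,.1],T1)]
print(tcp,d)
q=sim(w)
T2=tool(132.5,-30);d2=T2.as_matrix()[:,2]; lay=np.array([.5386,.3484,.026])-d2*0+ .023*d2
w2=[(lay+[0,0,.1],T2),(lay,T2),(lay-.12*d2,T2),((.62,.27,.2),tool(132.5,40))]
q=sim(w2,w[-1],q)
T3=tool(132.5,55);d3=T3.as_matrix()[:,2];g3=np.array([.53,.357,.029])+.023*d3
w3=[(g3-.08*d3,T3),(g3,T3),(g3+[0,0,.2],T3)]
q=sim(w3,w2[-1],q)
for az in(110,132,150,165,180):
    print(az);T4=tool(az,-35);d4=T4.as_matrix()[:,2];g4=np.array([.573,-.2276,.142])+.023*d4
    sim([((.56,.05,.3),tool(az,0)),(g4+[0,0,.15],T4),(g4,T4)],w3[-1],q)
E
```

```text
[0.5251432  0.36308552 0.0205    ] [-0.58507828  0.6385009  -0.5       ]
0 rows 12 err 0.0000 speed 0.74 margin 0.58 [ 0.17  0.23  1.56  0.15  1.45 -0.6 ]
1 rows 6 err 0.0000 speed 0.44 margin 0.91 [ 0.04  0.74  1.48  0.73  1.71 -0.91]
2 rows 2 err 0.0000 speed 0.27 margin 0.88 [ 0.15  0.75  1.6   0.8   1.56 -0.94]
3 rows 2 err 0.0000 speed 0.33 margin 0.86 [ 0.15  0.6   1.62  0.81  1.65 -0.84]
0 rows 10 err 0.0000 speed 0.70 margin 0.69 [ 0.59  0.36  1.79 -0.63  1.    0.2 ]
1 rows 2 err 0.0000 speed 0.32 margin 0.63 [ 0.59  0.51  1.8  -0.7   0.87  0.32]
2 rows 3 err 0.0000 speed 0.23 margin 0.68 [ 0.69  0.37  1.78 -0.61  1.05  0.27]
3 rows 8 err 0.0000 speed 0.69 margin 0.71 [ 0.07  0.51  1.45  0.53  1.65 -0.76]
0 rows 3 err 0.0000 speed 0.30 margin 0.92 [ 0.1   0.69  1.56  0.72  1.59 -0.9 ]
1 rows 2 err 0.0000 speed 0.20 margin 0.85 [ 0.18  0.71  1.63  0.77  1.48 -0.92]
2 rows 4 err 0.0000 speed 0.33 margin 0.83 [ 0.18  0.43  1.62  0.77  1.69 -0.72]
110
0 rows 7 err 0.0000 speed 0.41 margin 0.70 [-0.09 -0.01  1.78  0.    1.37 -0.44]
1 rows 6 err 0.0000 speed 0.40 margin 0.57 [-0.39
[... 400 characters left out ...]
n 0.70 [-0.09 -0.01  1.78 -0.    1.37 -1.14]
1 rows 6 err 0.0000 speed 0.50 margin 0.40 [-0.55 -0.13  2.03  0.02  0.64 -1.61]
2 rows 3 err 0.0000 speed 0.38 margin 0.09 [-0.55  0.06  2.14  0.04  0.33 -1.63]
165
0 rows 7 err 0.0000 speed 0.51 margin 0.70 [-0.09 -0.01  1.78 -0.    1.37 -1.4 ]
1 rows 6 err 0.0000 speed 0.68 margin 0.45 [-0.62 -0.13  2.03  0.32  0.69 -2.12]
2 rows 3 err 0.0000 speed 0.40 margin 0.17 [-0.62  0.06  2.14  0.53  0.41 -2.36]
180
0 rows 8 err 0.0000 speed 0.50 margin 0.70 [-0.09 -0.01  1.78 -0.    1.37 -1.66]
1 rows 6 err 0.0000 speed 0.73 margin 0.31 [-0.68 -0.11  2.01  0.52  0.81 -2.53]
2 rows 3 err 0.0000 speed 0.42 margin 0.03 [-0.68  0.09  2.12  0.74  0.57 -2.81]
```

Run:
```python
from h import *
plan((.6,.24,.28),tool(132.5,10))
```

```text
rows 12 dist 0.1498 ang 108.5
10.2 -7.2 -0.6 0.0003 -0.0274 -0.1554; 11.1 -5.5 -0.9 0.0003 -0.0274 -0.1554; 11.8 -3.8 -1.2 0.0003 -0.0274 -0.1554; 12.2 -1.9 -1.6 0.0003 -0.0274 -0.1554; 12.3 0.0 -1.9 0.0003 -0.0274 -0.1554
12.1 1.9 -2.2 0.0003 -0.0274 -0.1554; 11.6 3.8 -2.6 0.0003 -0.0274 -0.1554; 10.8 5.5 -2.9 0.0003 -0.0274 -0.1554; 9.8 7.1 -3.1 0.0003 -0.0274 -0.1554; 8.4 8.5 -3.4 0.0003 -0.0274 -0.1554
6.9 9.7 -3.6 0.0003 -0.0274 -0.1554; 5.2 10.7 -3.8 0.0003 -0.0274 -0.1554
```

```bash
python3 -m crank '10 -7 -1 0 -0.027 -0.155; 11 -5.5 -1 0 -0.027 -0.155; 12 -4 -1 0 -0.027 -0.155; 12 -2 -1.5 0 -0.027 -0.155; 12 0 -2 0 -0.027 -0.155'
python3 -m crank '12 2 -2 0 -0.027 -0.155; 11.5 4 -2.5 0 -0.027 -0.155; 11 5.5 -3 0 -0.027 -0.155; 10 7 -3 0 -0.027 -0.155; 8.5 8.5 -3.5 0 -0.027 -0.155'
python3 -m crank '7 9.5 -3.5 0 -0.027 -0.155; 5 10.5 -4 0 -0.027 -0.155; 0 0 0 0 0 0'
python3 - <<'E'
from h import *
log(); T1=tool(132.5,60); d=T1.as_matrix()[:,2]; g=np.array([.5386,.3484,.032]); tcp=g+.023*d
plan(tcp-.10*d,T1)
E
```

```text
time: 4.92
eef_pos: [0.527, 0.2833, 0.2681]
tcp_rot: [0.98, -0.18, 0.017, -0.084]
contact_force: [-0.3, 0.4, 0.3]
opening: 0.999
time: 5.55
eef_pos: [0.5796, 0.2507, 0.2774]
tcp_rot: [0.974, 0.209, -0.017, -0.083]
contact_force: [0.4, -0.2, 0.9]
opening: 1.0
time: 5.92
eef_pos: [0.6005, 0.2383, 0.2812]
tcp_rot: [0.931, 0.356, -0.03, -0.079]
contact_force: [0.7, -0.1, -0.9]
opening: 0.996
rows 6 dist 0.22 ang 50.3
4.6 -3.4 36.2 0.1462 -0.0013 -0.0016; 4.7 2.0 36.3 0.1462 -0.0013 -0.0016; 4.7 7.2 35.6 0.1462 -0.0013 -0.0016; 4.8 12.4 34.2 0.1462 -0.0013 -0.0016; 4.8 17.2 32.0 0.1462 -0.0013 -0.0016
4.8 21.7 29.2 0.1462 -0.0013 -0.0016
```

```bash
python3 -m crank '4.5 -3.5 36 0.146 -0.001 -0.002; 5 2 36 0.146 -0.001 -0.002; 5 7 36 0.146 -0.001 -0.002; 5 12 34 0.146 -0.001 -0.002; 5 17 32 0.146 -0.001 -0.002'
python3 -m crank '5 22 29 0.146 -0.001 -0.002; 0 0 0 0 0 0; 0 0 0 0 0 0'
python3 - <<'E'
from h import *
log();snap("wrist","c1"); snap("side","c2",(180,100,380,250),4)
T1=tool(132.5,60); d=T1.as_matrix()[:,2]; g=np.array([.5386,.3484,.032]); tcp=g+.023*d
plan(tcp,T1)
print(proj("wrist",[[.5386,.3484,.051],[.5386,.3484,.133],[.5386,.3484,.003]]))
E
```

```text
time: 6.55
eef_pos: [0.5857, 0.2917, 0.1063]
tcp_rot: [0.838, 0.326, -0.158, -0.407]
contact_force: [-0.4, -0.1, 0.1]
opening: 1.004
time: 6.92
eef_pos: [0.5838, 0.3023, 0.0732]
tcp_rot: [0.807, 0.317, -0.18, -0.465]
contact_force: [-0.8, 0.1, 1.0]
opening: 0.999
rows 2 dist 0.1014 ang 0.7
-1.7 2.3 50.6 0.0033 0.0003 0.0052; -1.7 2.5 50.6 0.0033 0.0003 0.0052
[[273.78711025 202.87177237]
 [274.26230742  80.41573266]
 [273.6177826  247.61981361]]
```

View pics/c1.png

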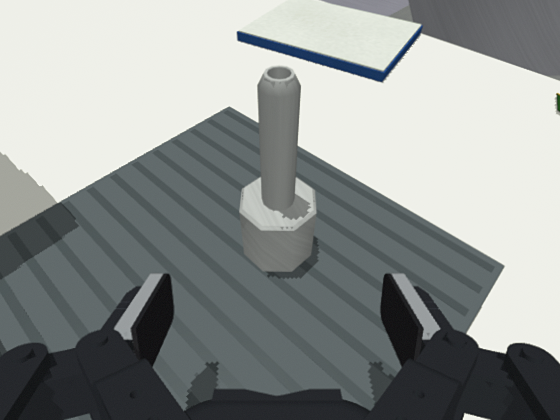

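View pics/c2.png

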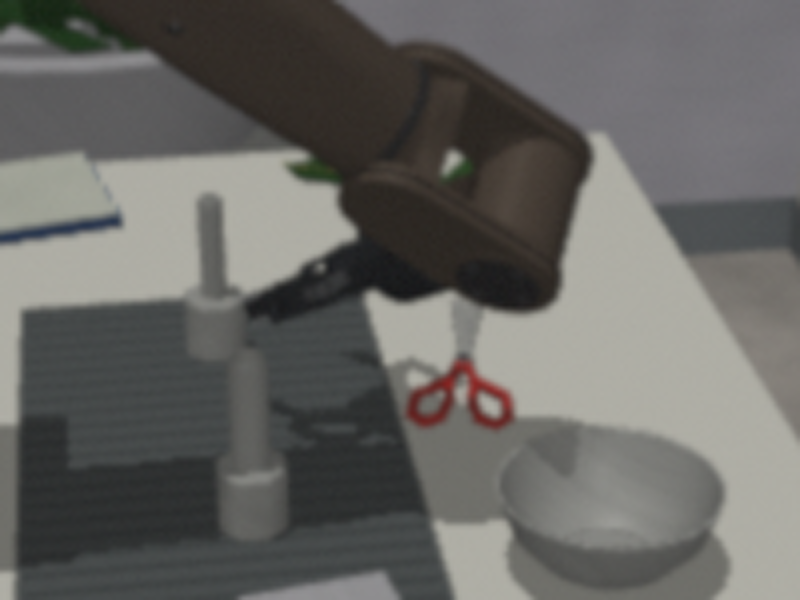

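```bash
python3 -m crank '-0.5 2 34 0.002 0 0.003; -0.5 1.5 34 0.002 0 0.003; 0 1.5 33 0.002 0 0.004; 0 0 0 0 0 0'
python3 - <<'E'
from h import *
log();snap("wrist","d1"); T1=tool(132.5,60); d=T1.as_matrix()[:,2]; g=np.array([.5386,.3484,.032]); tcp=g+.023*d
plan(tcp,T1)
E
```

```text
time: 7.52
eef_pos: [0.5234, 0.3656, 0.0185]
tcp_rot: [0.806, 0.314, -0.184, -0.466]
contact_force: [0.8, -0.1, 0.2]
opening: 1.005
rows 1 dist 0.0023 ang 0.2
-1.3 -0.4 -1.9 -0.0023 0.0034 -0.0007
```

View pics/d1.png

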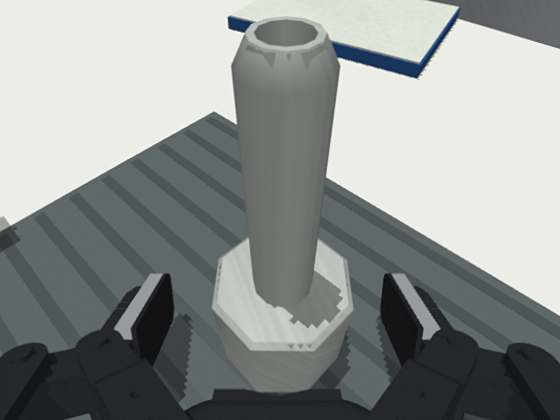

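```bash
python3 -m crank '1.5 0 -2 0 0 0; 0 0 0 0 0 0' ; python3 -m crank '0 0 0 0 0 0; 0 0 0 0 0 0; 0 0 0 0 0 0; 0 0 0 0 0 0; 0 0 0 0 0 0' -1 60
python3 - <<'E'
from h import *
log();snap("wrist","d2"); print(readout.get_state()["opening"]*85)
E
```

```text
time: 7.82
eef_pos: [0.529, 0.3635, 0.0192]
tcp_rot: [0.807, 0.313, -0.182, -0.467]
contact_force: [-0.4, -0.3, -0.3]
opening: 1.001
time: 8.45
eef_pos: [0.5272, 0.3639, 0.0175]
tcp_rot: [0.806, 0.312, -0.184, -0.467]
contact_force: [2.3, -1.3, 0.9]
opening: 0.528
44.88478896276318
```

View pics/d2.png

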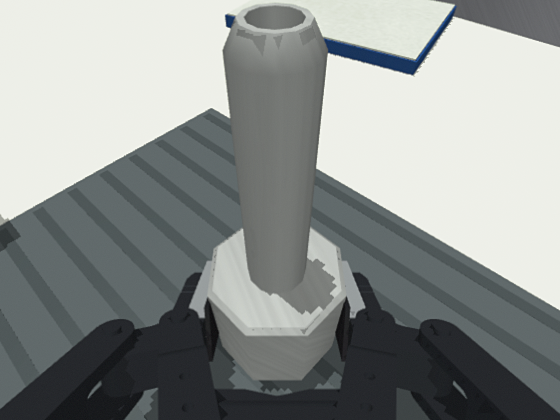

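Run:
```python
from h import *
p,Rt=pose(); print(Rt.as_matrix()); plan(p+[0,0,.1],Rt)
d=Rt.as_matrix()[:,2]; g=p-.023*d; print("g",g)
print(Rt.as_euler("ZYX",degrees=True), np.degrees(np.arctan2(-d[2],np.hypot(d[0],d[1]))),np.degrees(np.arctan2(d[1],d[0])))
```

```text
[[ 0.73690631  0.33205049 -0.58882219]
 [ 0.67597588 -0.36849197  0.6381773 ]
 [-0.00506916 -0.86830648 -0.49600218]]
rows 2 dist 0.1 ang 0.0
-0.3 -43.4 -24.8 0.0000 0.0000 0.0000; -0.3 -43.4 -24.8 0.0000 0.0000 0.0000
g [0.5407012  0.34926338 0.02890117]
[  42.53065442    0.29044288 -119.73627743] 29.735856917952255 132.69656275849906
```

```bash
python3 -m crank '0 -21 -12 0 0 0; 0 -33 -19 0 0 0; 0 -33 -19 0 0 0; 0 0 0 0 0 0'
python3 - <<'E'
from h import *
log();snap("wrist","e1"); p,Rt=pose(); d=Rt.as_matrix()[:,2]; g=p-.023*d
T2=tool(132.7,-30); d2=T2.as_matrix()[:,2]
print(readout.get_state()["opening"]*85, g)
plan(g+.023*d2,T2)
E
```

```text
time: 9.0
eef_pos: [0.5285, 0.3644, 0.1192]
tcp_rot: [0.807, 0.314, -0.182, -0.466]
contact_force: [0.5, 0.0, -5.0]
opening: 0.527
44.97276489324998 [0.54083951 0.34927439 0.1282421 ]
rows 10 dist 0.0326 ang 90.1
0.0 2.3 -2.3 -0.1572 0.0006 -0.0004; 0.0 2.6 -1.9 -0.1572 0.0006 -0.0004; 0.0 2.9 -1.5 -0.1572 0.0006 -0.0004; 0.0 3.1 -1.0 -0.1572 0.0006 -0.0004; 0.0 3.2 -0.5 -0.1572 0.0006 -0.0004
0.0 3.3 -0.0 -0.1572 0.0006 -0.0004; 0.0 3.2 0.5 -0.1572 0.0006 -0.0004; 0.0 3.1 1.0 -0.1572 0.0006 -0.0004; 0.0 2.9 1.5 -0.1572 0.0006 -0.0004; 0.0 2.6 1.9 -0.1572 0.0006 -0.0004
```

View pics/e1.png

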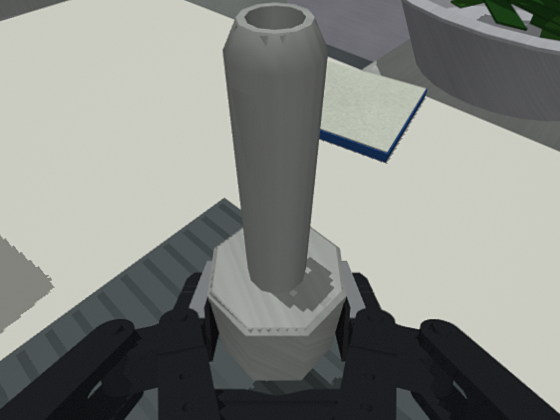

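```bash
python3 -m crank '0 2.3 -2.3 -0.157 0 0; 0 2.6 -1.9 -0.157 0 0; 0 2.9 -1.5 -0.157 0 0; 0 3.1 -1 -0.157 0 0; 0 3.2 -0.5 -0.157 0 0'
python3 -m crank '0 3.3 0 -0.157 0 0; 0 3.2 0.5 -0.157 0 0; 0 3.1 1 -0.157 0 0; 0 2.9 1.5 -0.157 0 0; 0 2.6 1.9 -0.157 0 0'
python3 -m crank '0 0 0 0 0 0; 0 0 0 0 0 0'
python3 - <<'E'
from h import *
log();snap("wrist","f1"); snap("side","f2",(160,80,340,215),4.4); p,Rt=pose(); d=Rt.as_matrix()[:,2]; g=p-.023*d
print(readout.get_state()["opening"]*85, g, Rt.as_matrix())
E
```

```text
time: 9.68
eef_pos: [0.5361, 0.3514, 0.1097]
tcp_rot: [0.924, 0.359, -0.053, -0.121]
contact_force: [-0.2, -0.6, -5.6]
opening: 0.529
time: 10.3
eef_pos: [0.5461, 0.34, 0.105]
tcp_rot: [0.9, 0.352, 0.088, 0.242]
contact_force: [-0.8, -0.1, -5.4]
opening: 0.529
time: 10.55
eef_pos: [0.5476, 0.3404, 0.1069]
tcp_rot: [0.901, 0.352, 0.088, 0.239]
contact_force: [0.4, -0.6, -4.8]
opening: 0.524
44.93127626493816 [0.54140951 0.34877998 0.12881154] [[ 0.73753172  0.58960568  0.32925993]
 [ 0.6752835  -0.63938299 -0.36767049]
 [-0.00625741  0.49351245 -0.86971622]]
```

View pics/f1.png

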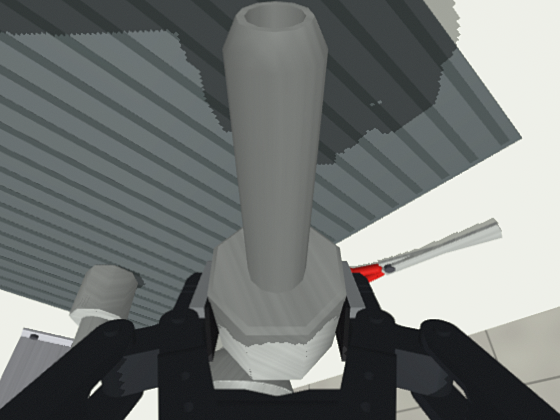

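View pics/f2.png

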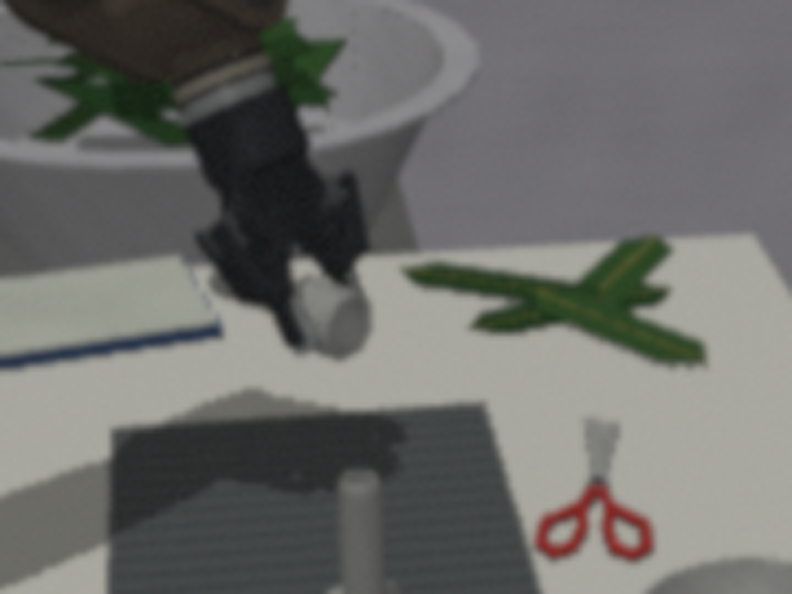

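Run:
```python
from h import *
p,Rt=pose(); plan(p-[0,0,.094],Rt); print(Rt.inv().apply([0,0,-1]))
```

```text
rows 2 dist 0.094 ang 0.0
0.3 -23.2 40.9 0.0000 0.0000 0.0000; 0.3 -23.2 40.9 0.0000 0.0000 0.0000
[ 0.00625741 -0.49351245  0.86971622]
```

```bash
python3 -m crank '0.2 -17 30 0 0 0; 0.2 -17 30 0 0 0; 0.2 -12 21.5 0 0 0; 0 0 0 0 0 0; 0 0 0 0 0 0'; python3 -m crank '0 -1 1.7 0 0 0; 0 0 0 0 0 0'; python3 -m crank '0 -1 1.7 0 0 0; 0 0 0 0 0 0'
```

```text
time: 11.28
eef_pos: [0.5503, 0.341, 0.0172]
tcp_rot: [0.901, 0.351, 0.091, 0.239]
contact_force: [0.6, 0.4, -4.9]
opening: 0.529
time: 11.52
eef_pos: [0.5494, 0.3412, 0.0147]
tcp_rot: [0.901, 0.351, 0.091, 0.239]
contact_force: [0.2, 0.5, -4.6]
opening: 0.526
time: 11.78
eef_pos: [0.5486, 0.3408, 0.0115]
tcp_rot: [0.9, 0.352, 0.09, 0.24]
contact_force: [0.6, 0.3, -5.2]
opening: 0.534
```

```bash
python3 -m crank '0 -1 1.7 0 0 0; 0 0 0 0 0 0'; python3 -m crank '0 -0.5 0.9 0 0 0; 0 0 0 0 0 0'; python3 -m crank '0 -0.5 0.9 0 0 0; 0 0 0 0 0 0'
```

```text
time: 12.02
eef_pos: [0.5489, 0.3409, 0.0097]
tcp_rot: [0.9, 0.352, 0.09, 0.24]
contact_force: [-0.0, -0.3, -3.4]
opening: 0.528
time: 12.28
eef_pos: [0.5489, 0.3409, 0.0097]
tcp_rot: [0.9, 0.351, 0.09, 0.24]
contact_force: [-4.3, 0.1, 3.5]
opening: 0.526
time: 12.52
eef_pos: [0.5489, 0.3409, 0.0097]
tcp_rot: [0.9, 0.351, 0.09, 0.241]
contact_force: [-7.8, -1.3, 8.2]
opening: 0.526
```

```bash
python3 -m crank '0 0.5 -0.9 0 0 0; 0 0 0 0 0 0' ; python3 -m crank '0 0 0 0 0 0; 0 0 0 0 0 0; 0 0 0 0 0 0; 0 0 0 0 0 0' 1
python3 - <<'E'
from h import *
log();snap("wrist","g1"); snap("top","g2",(110,190,310,310),4)
E
```

```text
time: 12.78
eef_pos: [0.5489, 0.3409, 0.0097]
tcp_rot: [0.9, 0.351, 0.091, 0.24]
contact_force: [-5.5, -2.1, 5.8]
opening: 0.527
time: 13.28
eef_pos: [0.5489, 0.3408, 0.0084]
tcp_rot: [0.9, 0.352, 0.09, 0.24]
contact_force: [0.4, 0.7, 1.4]
opening: 1.002
```

View pics/g1.png

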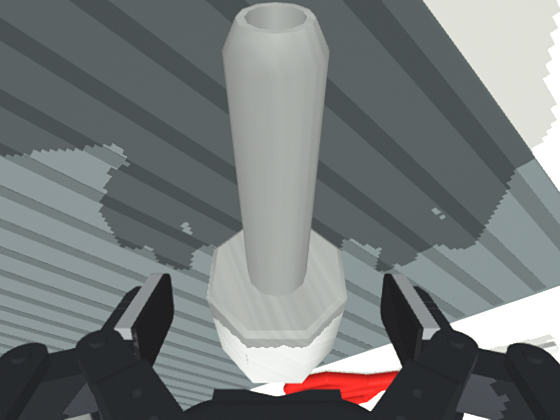

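```bash
python3 -m crank '0 0 -35 0 0 0; 0 0 -50 0 0 0; 0 0 -50 0 0 0; 0 0 0 0 0 0'
python3 - <<'E'
from h import *
log(); T=tool(132.7,40); w=[((.63,.25,.2),T)]
sim(w); plan(*w[0])
E
```

```text
time: 13.88
eef_pos: [0.5055, 0.3937, 0.1314]
tcp_rot: [0.9, 0.352, 0.095, 0.238]
contact_force: [-0.6, -0.3, 0.1]
opening: 0.998
0 rows 8 err 0.0000 speed 0.68 margin 0.72 [ 0.04  0.52  1.43  0.52  1.67 -0.78]
rows 8 dist 0.2022 ang 69.7
-0.7 24.9 4.3 0.1521 -0.0005 0.0001; -0.7 25.3 0.5 0.1521 -0.0005 0.0001; -0.7 25.0 -3.3 0.1521 -0.0005 0.0001; -0.7 24.2 -7.1 0.1521 -0.0005 0.0001; -0.7 22.9 -10.7 0.1521 -0.0005 0.0001
-0.7 21.0 -14.0 0.1521 -0.0005 0.0001; -0.7 18.6 -17.0 0.1521 -0.0005 0.0001; -0.7 15.8 -19.7 0.1521 -0.0005 0.0001
```

```bash
python3 -m crank '-1 25 4 0.152 0 0; -1 25 0.5 0.152 0 0; -1 25 -3 0.152 0 0; -0.5 24 -7 0.152 0 0; -0.5 23 -11 0.152 0 0'
python3 -m crank '-0.5 21 -14 0.152 0 0; -0.5 18.5 -17 0.152 0 0; -0.5 16 -20 0.152 0 0; 0 0 0 0 0 0; 0 0 0 0 0 0'
python3 - <<'E'
from h import *
log(); snap("wrist","i1")
ax=np.array([-.678,.735,0]); gg=np.array([.5414,.3488,.026])
o=gg-.026*ax
print(proj("wrist",[o,o+.048*ax,o+.13*ax,o+.048*ax+[0,0,.023],o+[0,0,.023]]))
E
```

```text
time: 14.5
eef_pos: [0.5818, 0.2995, 0.1685]
tcp_rot: [0.925, 0.359, -0.047, -0.114]
contact_force: [0.1, -0.4, -0.5]
opening: 1.002
time: 15.12
eef_pos: [0.6283, 0.2469, 0.1933]
tcp_rot: [0.876, 0.339, -0.128, -0.318]
contact_force: [0.1, 0.6, -0.6]
opening: 0.999
[[284.24123446 198.33749416]
 [283.77754649 155.2701094 ]
 [283.07138086  90.65674216]
 [284.03318616 143.56137552]
 [284.54148105 188.73358735]]
```

View pics/i1.png

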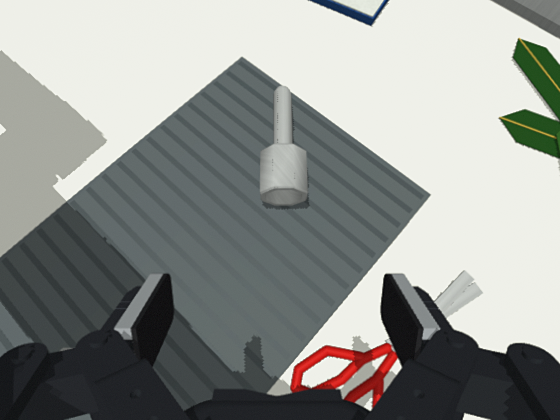

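View pics/g2.png

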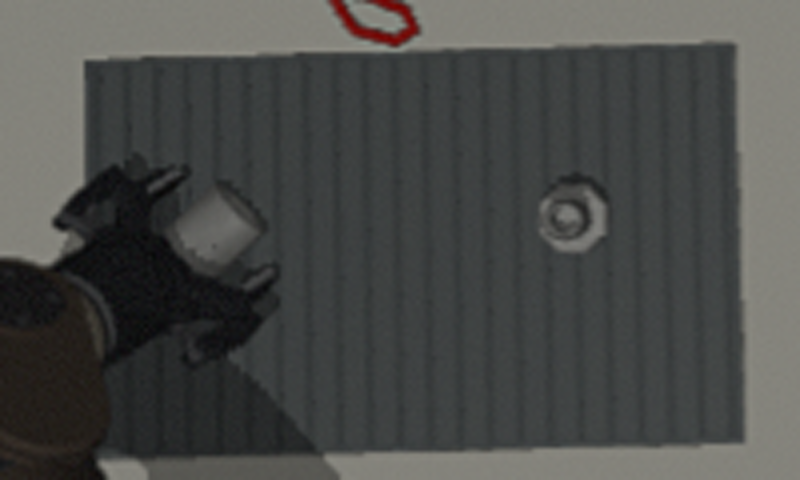

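Run:
```python
from h import *
ax=np.array([-.678,.735,0]); o=np.array([.5414,.3488,.031])-.026*ax
T3=tool(132.7,55);d3=T3.as_matrix()[:,2];g3=o+.015*ax+.023*d3
w=[(g3-.08*d3,T3),(g3,T3)]; sim(w); plan(*w[0]); print(g3)
```

```text
0 rows 3 err 0.0000 speed 0.31 margin 0.96 [ 0.08  0.71  1.52  0.7   1.62 -0.9 ]
1 rows 2 err 0.0000 speed 0.20 margin 0.88 [ 0.15  0.73  1.6   0.75  1.51 -0.92]
rows 3 dist 0.1506 ang 15.0
1.9 8.7 49.4 0.0871 0.0011 -0.0022; 1.8 13.0 48.5 0.0871 0.0011 -0.0022; 1.8 17.1 47.2 0.0871 0.0011 -0.0022
[0.53608113 0.35456116 0.01780774]
```

```bash
python3 -m crank '2 9 49 0.087 0.001 -0.002; 2 13 48 0.087 0.001 -0.002; 2 17 47 0.087 0.001 -0.002; 0 0 0 0 0 0; 0 0 0 0 0 0'
python3 - <<'E'
from h import *
log(); snap("wrist","j1")
ax=np.array([-.678,.735,0]); o=np.array([.5414,.3488,.031])-.026*ax
T3=tool(132.7,55);d3=T3.as_matrix()[:,2];g3=o+.015*ax+.023*d3
plan(g3,T3); o[2]=.026
print(proj("wrist",[o,o+.048*ax,o+.13*ax,o+.048*ax+[0,0,.023],o+[0,0,.023]]))
E
```

```text
time: 15.8
eef_pos: [0.5834, 0.3064, 0.0674]
tcp_rot: [0.826, 0.324, -0.166, -0.429]
contact_force: [1.6, 0.5, 0.3]
opening: 1.002
rows 2 dist 0.0853 ang 0.4
-1.5 1.0 42.6 0.0025 -0.0017 0.0023; -1.4 1.1 42.6 0.0025 -0.0017 0.0023
[[274.09952673 253.39122064]
 [274.38692026 190.11959563]
 [274.75350208 110.58829339]
 [274.39883017 166.98397811]
 [274.08466788 232.86367583]]
```

View pics/j1.png

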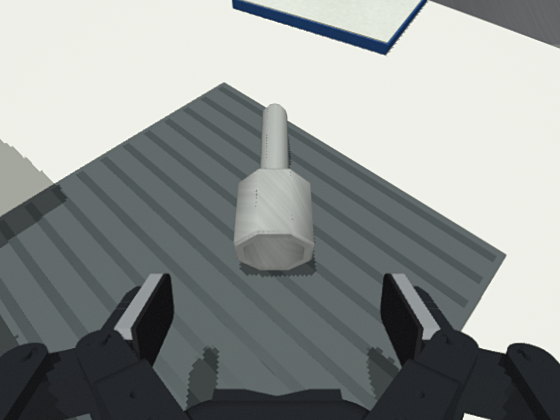

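Lies as predicted (inlet centre at about (274,252)). I advance and grip.

```bash
python3 -m crank '-1 1 29 0.002 -0.001 0.002; -0.5 0.5 29 0.002 -0.001 0.002; 0 0.5 27 0 0 0; 0 0 0 0 0 0'
python3 -c "
from h import *
snap('wrist','k1')"
python3 -m crank '0 0 0 0 0 0; 0 0 0 0 0 0; 0 0 0 0 0 0; 0 0 0 0 0 0; 0 0 0 0 0 0' -1 70
python3 - <<'E'
from h import *
log(); snap("wrist","k2"); p,Rt=pose(); d=Rt.as_matrix()[:,2]
print("g",p-.023*d,readout.get_state()["opening"]*85)
E
```

```text
time: 16.35
eef_pos: [0.5337, 0.3559, 0.015]
tcp_rot: [0.826, 0.322, -0.17, -0.431]
contact_force: [-0.4, -0.9, -0.3]
opening: 0.998
time: 17.02
eef_pos: [0.5361, 0.3547, 0.0156]
tcp_rot: [0.826, 0.321, -0.169, -0.431]
contact_force: [3.1, -3.4, 4.8]
opening: 0.526
g [0.54889308 0.34079294 0.02878979] 44.60538223941822
```

View pics/k2.png

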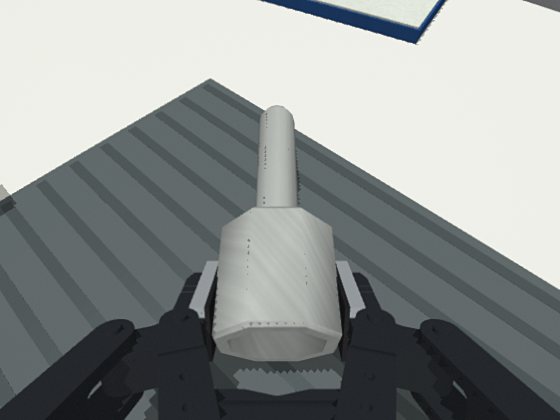

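```bash
cat >> h.py <<'E'
def carry(save=False):
    if save:
        p,Rt=pose(); x=Rt.as_matrix()[:,0]; ax=np.array([-.678,.735,0]); ax/=np.linalg.norm(ax)
        o=np.array([.5414,.3488,.026])-.026*ax; c=o+.024*ax  # collar centre
        a=ax-x*(ax@x); a/=np.linalg.norm(a)
        at=Rt.inv().apply(a); st=Rt.inv().apply(o+.048*ax-p); st[0]=0; json.dump([list(at),list(st)],open("carry.json","w"))
    return [np.array(v) for v in json.load(open("carry.json"))]
def final(az):
    """orientation putting nozzle axis down with -y heading az"""
    at,st=carry()
    t=-np.degrees(np.arctan2(-at[1],at[2]))
    Rt=tool(az,t); 
    return Rt,Rt.apply(at),Rt.apply(st),t
E
python3 - <<'E'
from h import *
print(carry(True)); print(final(112))
p,Rt=pose(); plan(p+[0,0,.2],Rt)
Rf,a,s,t=final(112); H=np.array([.573,-.2276,.11])
w=[(p+[0,0,.2],Rt),((.56,.05,.32),tool(122,0)),(H-s+[0,0,.15],Rf),(H-s,Rf)]
sim(w)
E
```

```text
[array([-1.00537194e-16, -5.71707956e-01,  8.20457197e-01]), array([ 0.        , -0.01655777,  0.00564203])]
(Rotation.from_matrix(array([[ 9.27183855e-01,  3.07348676e-01,  2.14165570e-01],
                            [ 3.74606593e-01, -7.60714667e-01, -5.30078387e-01],
                            [-2.77555756e-17,  5.71707956e-01, -8.20457197e-01]])), array([-6.55350989e-17, -8.61638284e-17, -1.00000000e+00]), array([-0.00388068,  0.00960502, -0.01409526]), np.float64(-34.869412819756285))
rows 4 dist 0.2 ang 0.0
-0.1 -41.0 -28.6 0.0000 0.0000 0.0000; -0.1 -41.0 -28.6 0.0000 0.0000 0.0000; -0.1 -41.0 -28.6 0.0000 0.0000 0.0000; -0.1 -41.0 -28.6 0.0000 0.0000 0.0000
0 rows 4 err 0.0000 speed 0.32 margin 0.87 [ 0.15  0.46  1.58  0.76  1.72 -0.73]
1 rows 6 err 0.0000 speed 0.48 margin 0.73 [-0.09 -0.02  1.75  0.    1.41 -0.65]
2 rows 6 err 0.0000 speed 0.41 margin 0.56 [-0.39 -0.02  1.92 -0.56  0.87 -0.48]
3 rows 3 err 0.0000 speed 0.37 margin 0.40 [-0.39  0.16  2.03 -0.75  0.64 -0.23]
```

```bash
python3 -m crank '0 -20 -14 0 0 0; 0 -41 -28.5 0 0 0; 0 -41 -28.5 0 0 0; 0 -41 -28.5 0 0 0; 0 -20 -14 0 0 0'
python3 - <<'E'
from h import *
log(); print(readout.get_state()["opening"]*85,readout.get_state()["contact_force"]); plan((.56,.05,.32),tool(122,0))
E
```

```text
time: 17.7
eef_pos: [0.5353, 0.3556, 0.2141]
tcp_rot: [0.826, 0.322, -0.169, -0.43]
contact_force: [0.1, -0.8, -5.1]
opening: 0.526
44.70804326058879 [ 0.10262765 -0.83389255 -5.06197053]
rows 6 dist 0.3244 ang 55.9
-31.5 8.7 -43.0 -0.1595 0.0154 0.0283; -30.5 16.3 -41.5 -0.1595 0.0154 0.0283; -29.4 23.6 -38.8 -0.1595 0.0154 0.0283; -28.0 30.3 -34.9 -0.1595 0.0154 0.0283; -26.6 36.3 -30.0 -0.1595 0.0154 0.0283
-25.1 41.3 -24.2 -0.1595 0.0154 0.0283
```

```bash
python3 -m crank '-31 9 -43 -0.159 0.015 0.028; -30 16 -41 -0.159 0.015 0.028; -29 24 -39 -0.159 0.015 0.028; -28 30 -35 -0.159 0.015 0.028; -27 36 -30 -0.159 0.015 0.028'
python3 -m crank '-25 41 -24 -0.159 0.015 0.028; 0 0 0 0 0 0'
python3 - <<'E'
from h import *
log(); Rf,a,s,t=final(112); H=np.array([.573,-.2276,.11])
P=H-s+[0,0,.13]; sim([(P,Rf)]); plan(P,Rf)
E
```

```text
time: 18.32
eef_pos: [0.5559, 0.1001, 0.2986]
tcp_rot: [0.954, 0.289, -0.032, -0.075]
contact_force: [-0.3, -0.1, -3.7]
opening: 0.529
time: 18.58
eef_pos: [0.56, 0.0499, 0.3177]
tcp_rot: [0.961, 0.276, -0.002, -0.002]
contact_force: [0.4, 1.3, -4.5]
opening: 0.528
0 rows 6 err 0.0000 speed 0.44 margin 0.54 [-0.39 -0.01  1.94 -0.58  0.84 -0.46]
rows 6 dist 0.2946 ang 36.5
-23.0 42.1 10.4 -0.1021 -0.0083 0.0284; -21.7 41.5 14.9 -0.1021 -0.0083 0.0284; -20.4 40.3 19.2 -0.1021 -0.0083 0.0284; -19.1 38.7 23.4 -0.1021 -0.0083 0.0284; -17.8 36.6 27.4 -0.1021 -0.0083 0.0284
-16.5 34.1 31.2 -0.1021 -0.0083 0.0284
```

```bash
python3 -m crank '-23 42 10 -0.102 -0.008 0.028; -22 41.5 15 -0.102 -0.008 0.028; -20 40 19 -0.102 -0.008 0.028; -19 39 23 -0.102 -0.008 0.028; -18 37 27 -0.102 -0.008 0.028'
python3 -m crank '-16.5 34 31 -0.102 -0.008 0.028; 0 0 0 0 0 0; 0 0 0 0 0 0; 0 0 0 0 0 0'
python3 - <<'E'
from h import *
log(); snap("wrist","l1");snap("side","l2",(200,150,360,340),3);snap("top","l3",(315,160,465,270),5)
p,Rt=pose(); at,st=carry(); S=p+Rt.apply(st); a=Rt.apply(at); print("shoulder",S,"axis",a,"lip",S+.082*a)
for n in("wrist","top","side"): print(n,proj(n,[S,S+.082*a,[.573,-.2276,.11],S-.048*a]).round(1).tolist())
E
```

```text
time: 19.2
eef_pos: [0.574, -0.1879, 0.2617]
tcp_rot: [0.948, 0.201, 0.046, 0.244]
contact_force: [0.5, -1.2, -5.5]
opening: 0.526
time: 19.7
eef_pos: [0.5787, -0.2347, 0.2554]
tcp_rot: [0.936, 0.184, 0.058, 0.293]
contact_force: [-0.0, 1.1, -4.9]
opening: 0.531
shoulder [ 0.57493538 -0.2254892   0.2422879 ] axis [ 0.00178435  0.00161586 -0.9999971 ] lip [ 0.5750817  -0.2253567   0.16028814]
wrist [[279.6, 235.0], [278.9, 113.8], [274.3, 66.2], [280.2, 347.4]]
top [[385.2, 228.5], [379.3, 229.0], [376.9, 230.0], [389.1, 228.3]]
side [[268.9, 217.5], [269.4, 252.1], [268.8, 272.7], [268.6, 195.8]]
```

View pics/l1.png

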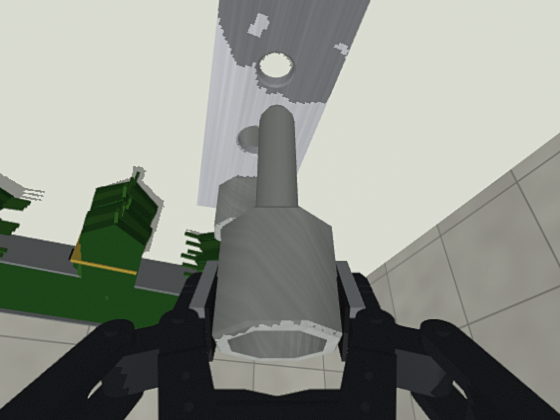

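View pics/l2.png

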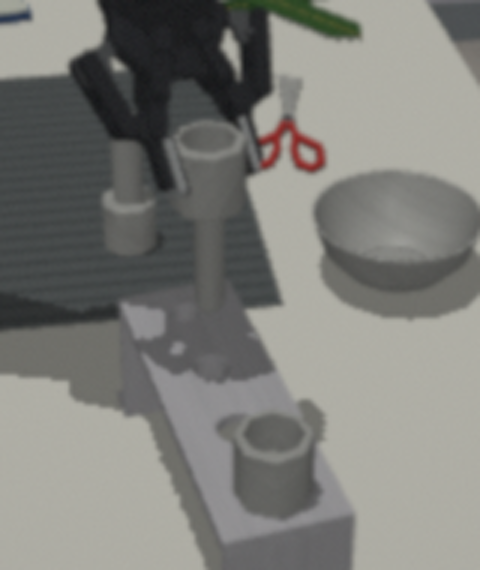

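View pics/l3.png

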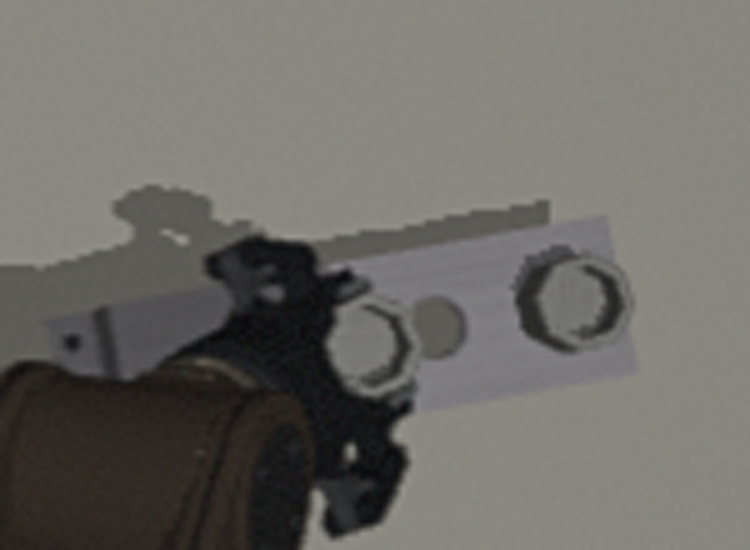

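Run:
```python
from h import *
im=cv2.imread("pics/l1.png"); cv2.imwrite("pics/l1c.png",cv2.resize(im[40:215,210:340],None,fx=4.5,fy=3.4,interpolation=2) if 0 else cv2.resize(im[30:130,220:330],None,fx=6,fy=6,interpolation=2))
H=np.array([.573,-.2276,.11]); 
# hole rim projected
t=np.linspace(0,2*np.pi,9)[:-1]
print(proj("wrist",H+.012*np.c_[np.cos(t),np.sin(t),0*t]).round(1).tolist())
print(proj("wrist",[[.5625,-.1622,.11],[.5835,-.2928,.11]]))
```

```text
[[290.8, 72.3], [291.2, 59.8], [281.3, 50.6], [266.9, 50.7], [257.3, 60.0], [257.9, 72.4], [267.7, 80.7], [281.1, 80.7]]
[[302.34444464 -43.486526  ]
 [255.99397959 138.23933077]]
```

View pics/l1c.png

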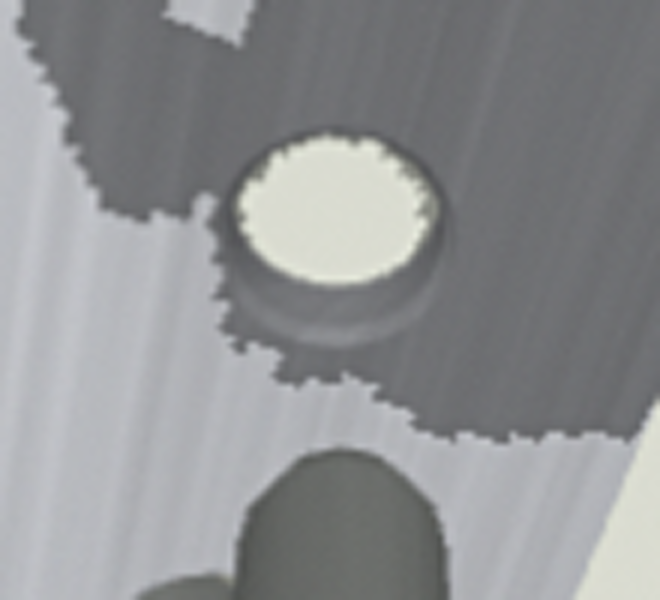

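Run:
```python
from h import *
C=cam("wrist")
Hw=onz("wrist",(275.3,68.5),.11,C); print("hole by wrist",Hw)
p,Rt=pose(); at,st=carry(); S=p+Rt.apply(st); a=Rt.apply(at); L=S+.082*a
t=np.linspace(0,2*np.pi,60)
for r,k in((.007,.082),(.01,.076),(.01,.0)):
    c=S+k*a; q=proj("wrist",c+r*np.c_[np.cos(t),np.sin(t),0*t],C); print(r,k,"cols",q[:,0].min(),q[:,0].max(),"rows",q[:,1].min(),q[:,1].max())
oc=.0249*np.c_[np.cos(t),np.sin(t),0*t]
for k in(0,-.048): q=proj("wrist",S+k*a+oc,C); print("collar",k,q[:,0].min(),q[:,0].max(),q[:,1].min(),q[:,1].max())
```

```text
hole by wrist [ 0.57427072 -0.22892189  0.11      ]
0.007 0.082 cols 266.7643178276987 291.06454962127566 rows 103.90818968229745 123.24737790710311
0.01 0.076 cols 261.28489779473915 296.62355023027686 rows 106.38522206132438 133.9995839579351
0.01 0.0 cols 256.86282155756663 302.2891539170149 rows 222.32989761790088 246.50987474511408
collar 0 222.68459811391912 336.50695711907235 200.73530888422187 261.7268136292134
collar -0.048 210.92567855092045 349.520279884762 324.6948048203466 364.1675294336971
```

Run:
```python
from h import *
p,Rt=pose(); plan(p+[0,-.0027,-.040],final(112)[0],N=2); print(Rt.inv().apply([0,0,-1]),Rt.inv().apply([1,0,0]),Rt.inv().apply([0,1,0]))
```

```text
rows 2 dist 0.0401 ang 0.3
-0.6 -10.4 17.1 -0.0004 -0.0025 0.0016; -0.5 -10.4 17.1 -0.0004 -0.0025 0.0016
[-0.00226423 -0.57103565  0.82092214] [0.92512243 0.31047853 0.21852133] [ 0.37966217 -0.75994827 -0.52757489]
```

```bash
python3 -m crank '-0.6 -10.4 17 0 -0.002 0.002; -0.5 -10.4 17 0 -0.002 0.002; 0 0 0 0 0 0; 0 0 0 0 0 0'
python3 - <<'E'
from h import *
log(); im=snap("wrist","m1"); cv2.imwrite("pics/m1c.png",cv2.resize(im[30:150,210:340],None,fx=6,fy=5,interpolation=2) if 0 else cv2.resize(im[30:140,215:335],None,fx=5.4,fy=5.4,interpolation=2))
snap("side","m2",(230,190,310,300),5.4)
C=cam("wrist");p,Rt=pose(); at,st=carry(); S=p+Rt.apply(st)-.001*Rt.as_matrix()[:,0]; a=Rt.apply(at); print("S",S,a)
print(proj("wrist",[S+.082*a,[.574,-.2285,.11],[.573,-.2276,.11]]))
t=np.linspace(0,2*np.pi,60)
for r,c in((.01,S+.076*a),(.007,S+.082*a),(.012,np.array([.574,-.2285,.11]))):
    q=proj("wrist",c+r*np.c_[np.cos(t),np.sin(t),0*t],C); print("cols",q[:,0].min(),q[:,0].max(),"rows",q[:,1].min(),q[:,1].max())
E
```

```text
time: 20.35
eef_pos: [0.5784, -0.2385, 0.2156]
tcp_rot: [0.937, 0.182, 0.057, 0.294]
contact_force: [0.4, 0.7, -4.4]
opening: 0.525
S [ 0.57413089 -0.22937782  0.20287489] [ 1.58706017e-03  2.98697040e-04 -9.99998696e-01]
[[277.16949715 113.81822473]
 [277.25945328 100.69620499]
 [276.25947829  99.01058348]]
cols 259.5113594111539 294.8475335483495 rows 106.38531614482604 133.97709313107003
cols 265.02012723552355 289.3186423866459 rows 103.9052137770471 123.22913582975414
cols 256.99981147918885 297.52970955771207 rows 83.27478758461234 116.67046699466657
```

View pics/m1c.png

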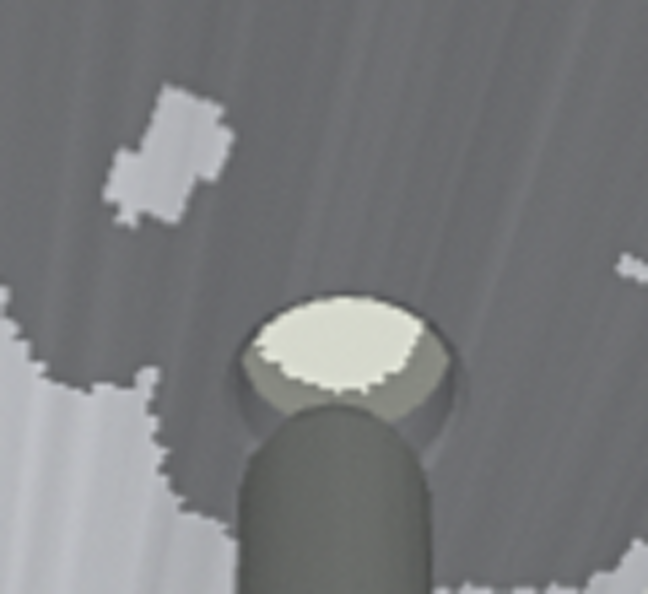

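View pics/m2.png

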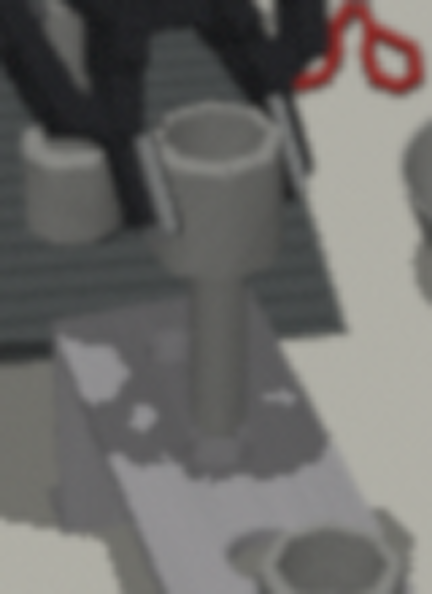

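```bash
python3 -m crank '1 -4.5 6.5 0 0 0; 0 -4.9 6.5 0 0 0; 0 0 0 0 0 0; 0 0 0 0 0 0'
python3 - <<'E'
from h import *
log(); im=snap("wrist","n1"); cv2.imwrite("pics/n1c.png",cv2.resize(im[60:180,205:345],None,fx=5,fy=5,interpolation=2))
p,Rt=pose(); at,st=carry(); S=p+Rt.apply(st)-.001*Rt.as_matrix()[:,0]; a=Rt.apply(at); print("S",S,a,readout.get_state()["contact_force"],readout.get_state()["wrist_torque"])
E
```

```text
time: 20.95
eef_pos: [0.5792, -0.2377, 0.1999]
tcp_rot: [0.937, 0.182, 0.057, 0.294]
contact_force: [-0.0, 0.2, -4.5]
opening: 0.528
S [ 0.57452269 -0.22853623  0.18612007] [ 3.87446722e-04  7.72397156e-04 -9.99999627e-01] [-0.7231223  -0.95495919 -4.07656804] [ 0.58840915  0.23202336 -0.01974646]
```

View pics/n1c.png

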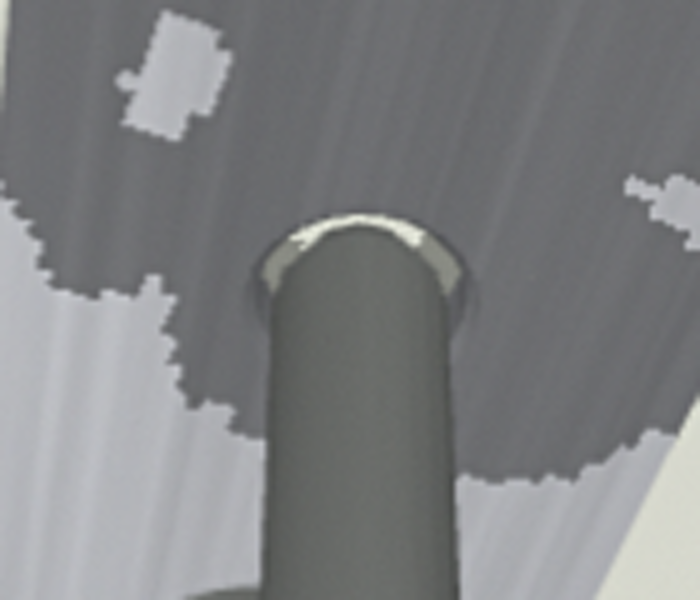

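```bash
python3 -m crank '0.3 -4.6 6.6 0 0 0; 0 -4.6 6.6 0 0 0; 0 0 0 0 0 0'
python3 - <<'E'
from h import *
log(); s=readout.get_state(); im=snap("wrist","o1"); cv2.imwrite("pics/o1c.png",cv2.resize(im[60:200,205:345],None,fx=4,fy=4,interpolation=2))
p,Rt=pose(); at,st=carry(); S=p+Rt.apply(st)-.001*Rt.as_matrix()[:,0]; a=Rt.apply(at); print("S",S,a,s["contact_force"],s["wrist_torque"])
E
```

```text
time: 21.38
eef_pos: [0.5786, -0.2373, 0.1821]
tcp_rot: [0.937, 0.182, 0.056, 0.293]
contact_force: [0.0, 0.9, -4.6]
opening: 0.53
S [ 0.57421139 -0.22817419  0.16883434] [-0.00142493  0.00160526 -0.9999977 ] [ 2.82668475e-03  9.05941262e-01 -4.63667838e+00] [0.6016669  0.2906799  0.01109123]
```

View pics/o1c.png

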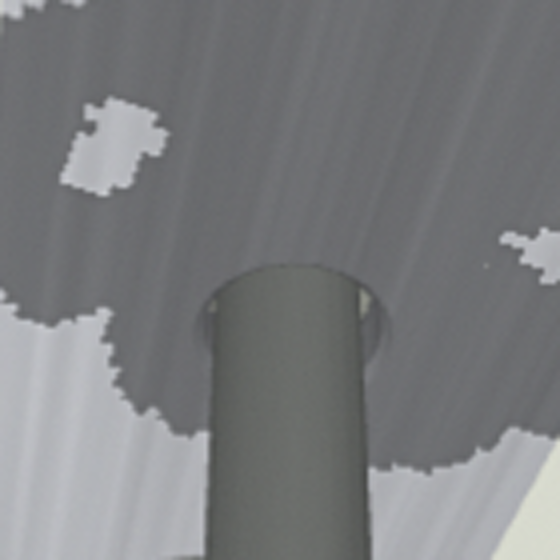

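```bash
python3 -m crank '0.4 0.8 0.6 0 0 0; 0 -2.9 4.1 0 0 0; 0 0 0 0 0 0;0 0 0 0 0 0'
python3 - <<'E'
from h import *
log(); s=readout.get_state(); im=snap("wrist","q1"); cv2.imwrite("pics/q1c.png",cv2.resize(im[60:200,205:345],None,fx=4.2,fy=4.2,interpolation=2))
p,Rt=pose(); at,st=carry(); S=p+Rt.apply(st)-.001*Rt.as_matrix()[:,0]; a=Rt.apply(at); print("S",S,a,s["contact_force"],s["wrist_torque"])
E
```

```text
time: 21.92
eef_pos: [0.5803, -0.2384, 0.1789]
tcp_rot: [0.937, 0.182, 0.057, 0.294]
contact_force: [-0.3, 0.4, -4.4]
opening: 0.528
S [ 0.57554013 -0.22915953  0.16492421] [ 4.26390253e-04  7.92405623e-04 -9.99999595e-01] [-0.2516863   0.44559715 -4.37675891] [0.64807969 0.25364193 0.02447353]
```

View pics/q1c.png

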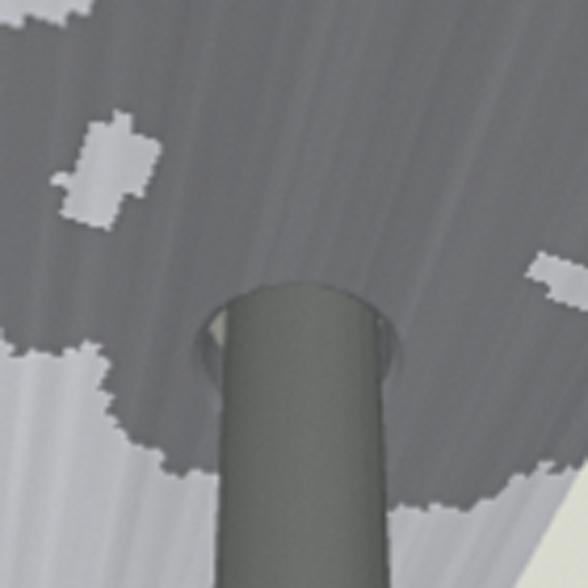

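Run:
```python
from h import *
from scipy.optimize import least_squares
L=[json.loads(l) for l in open("log.jsonl")][-5:]
M=[(275.1,50.3),(279.4,83.7),(205+362.5/5,60+209/5),(205+292.5/4,60+262/4),(205+299/4.2,60+281/4.2)]
c=optics.calibration("wrist");at,st=carry();t=np.linspace(0,2*np.pi,73)
import fk
for l,m in zip(L,M):
  for src in(0,1):
    if src: p,Rt=fk.FK(np.array(l[0]))
    else: p,Rt=np.array(l[1]),R.from_quat(l[2])
    T=np.eye(4);T[:3,:3]=Rt.as_matrix();T[:3,3]=p;I=np.linalg.inv(T@c["tool_from_camera"]);C=(c["mtx"],c["dist_coeffs"],I[:3,:3],I[:3,3])
    def f(h):
        q=proj("wrist",np.array([*h,.11])+.012*np.c_[np.cos(t),np.sin(t),0*t],C); return [(q[:,0].min()+q[:,0].max())/2-m[0],q[:,1].min()-m[1]]
    h=least_squares(f,[.574,-.228]).x; S=p+Rt.apply(st)-.001*Rt.as_matrix()[:,0]; a=Rt.apply(at)
    print(src,"hole",h.round(4),"tube",(S[:2]+a[:2]*(S[2]-.11)).round(4),"diff mm",((h-S[:2]-a[:2]*(S[2]-.11))*1000).round(2))
```

```text
0 hole [ 0.5732 -0.2269] tube [ 0.5739 -0.2251] diff mm [-0.68 -1.86]
1 hole [ 0.5732 -0.2269] tube [ 0.5739 -0.2251] diff mm [-0.68 -1.86]
0 hole [ 0.5741 -0.2272] tube [ 0.5735 -0.2291] diff mm [0.64 1.92]
1 hole [ 0.5741 -0.2272] tube [ 0.5735 -0.2291] diff mm [0.64 1.92]
0 hole [ 0.5741 -0.2272] tube [ 0.5744 -0.2284] diff mm [-0.28  1.16]
1 hole [ 0.5741 -0.2272] tube [ 0.5744 -0.2284] diff mm [-0.28  1.16]
0 hole [ 0.5741 -0.2276] tube [ 0.5736 -0.2279] diff mm [0.43 0.24]
1 hole [ 0.5741 -0.2276] tube [ 0.5736 -0.2279] diff mm [0.43 0.24]
0 hole [ 0.5743 -0.2274] tube [ 0.5755 -0.2291] diff mm [-1.24  1.64]
1 hole [ 0.5743 -0.2274] tube [ 0.5755 -0.2291] diff mm [-1.24  1.64]
```

```bash
python3 -m crank '-0.4 -1.5 -1 0 0 0; 0 -4 5.7 0 0 0; 0 -4 5.7 0 0 0; 0 0 0 0 0 0;0 0 0 0 0 0'
python3 - <<'E'
from h import *
log(); s=readout.get_state(); im=snap("wrist","r1"); cv2.imwrite("pics/r1c.png",cv2.resize(im[60:200,205:345],None,fx=4.2,fy=4.2,interpolation=2))
p,Rt=pose(); at,st=carry(); S=p+Rt.apply(st)-.001*Rt.as_matrix()[:,0]; a=Rt.apply(at); print("S",S,a,s["contact_force"],s["wrist_torque"])
E
```

```text
time: 22.6
eef_pos: [0.5791, -0.2368, 0.1647]
tcp_rot: [0.937, 0.182, 0.057, 0.294]
contact_force: [-0.1, 0.4, -5.8]
opening: 0.53
S [ 0.57449152 -0.22759695  0.15097146] [ 3.66859250e-04  8.31402988e-04 -9.99999587e-01] [-0.1091101   0.38178887 -5.80002861] [0.65747174 0.28364354 0.03028903]
```

View pics/r1c.png

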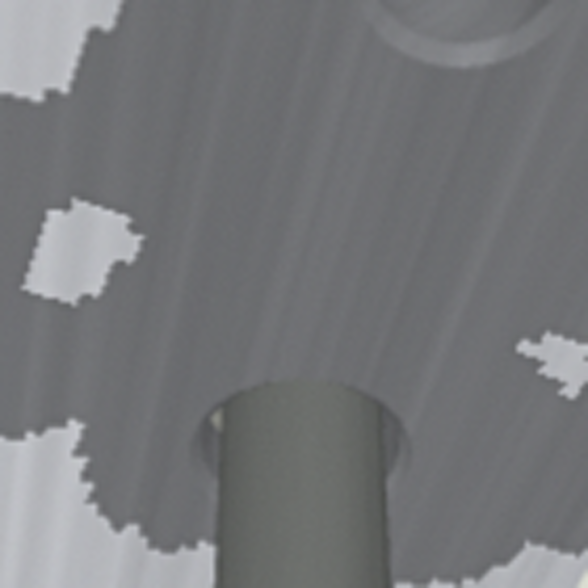

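```bash
python3 -m crank '0 -4 5.7 0 0 0; 0 -4 5.7 0 0 0; 0 -4 5.7 0 0 0; 0 0 0 0 0 0'; python3 -m crank '0 -4 5.7 0 0 0; 0 -2.9 4.1 0 0 0; 0 0 0 0 0 0'
python3 - <<'E'
from h import *
log(); s=readout.get_state(); im=snap("wrist","s1");snap("side","s2",(230,190,310,300),5.4)
p,Rt=pose(); at,st=carry(); S=p+Rt.apply(st)-.001*Rt.as_matrix()[:,0]; a=Rt.apply(at); print("S",S,a,s["contact_force"],s["wrist_torque"])
E
```

```text
time: 23.15
eef_pos: [0.5784, -0.2364, 0.1425]
tcp_rot: [0.937, 0.182, 0.056, 0.293]
contact_force: [-0.3, 0.2, -5.2]
opening: 0.528
time: 23.52
eef_pos: [0.5786, -0.2364, 0.1312]
tcp_rot: [0.937, 0.182, 0.057, 0.293]
contact_force: [0.9, 0.2, -4.0]
opening: 0.532
S [ 0.57432843 -0.22737571  0.11792357] [ 7.59440948e-05  9.57335825e-04 -9.99999539e-01] [ 0.89909606  0.23106601 -3.99675863] [ 0.61077648  0.27277097 -0.033193  ]
```

View pics/s1.png

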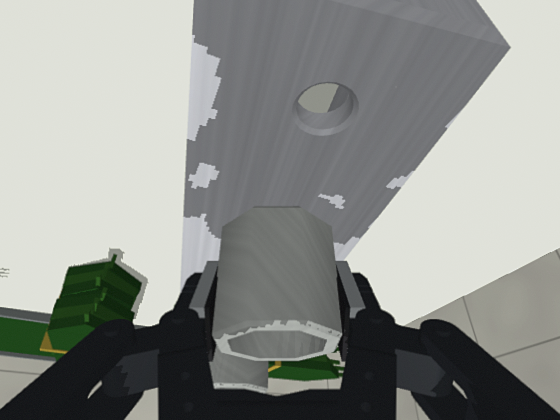

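View pics/s2.png

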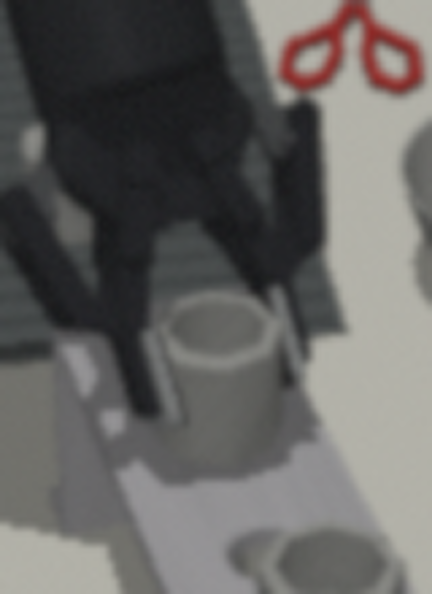

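About 8 mm left; slow steps until the shoulder touches.

```bash
python3 -m crank '0 -1.7 2.5 0 0 0; 0 0 0 0 0 0'; python3 -m crank '0 -1.1 1.6 0 0 0; 0 0 0 0 0 0';python3 -m crank '0 -0.6 0.8 0 0 0; 0 0 0 0 0 0'
```

```text
time: 23.88
eef_pos: [0.579, -0.2366, 0.1288]
tcp_rot: [0.937, 0.182, 0.057, 0.294]
contact_force: [-0.1, 0.2, -4.9]
opening: 0.527
time: 24.12
eef_pos: [0.579, -0.2366, 0.1268]
tcp_rot: [0.937, 0.182, 0.057, 0.294]
contact_force: [0.2, 0.0, -3.3]
opening: 0.526
time: 24.38
eef_pos: [0.579, -0.2366, 0.126]
tcp_rot: [0.937, 0.182, 0.057, 0.294]
contact_force: [-0.8, 0.4, -5.2]
opening: 0.525
```

```bash
python3 -m crank '0 -0.6 0.8 0 0 0; 0 0 0 0 0 0'
```

```text
time: 24.62
eef_pos: [0.5793, -0.2367, 0.1254]
tcp_rot: [0.937, 0.182, 0.057, 0.294]
contact_force: [-0.0, 0.4, -4.2]
opening: 0.525
```

```bash
python3 -m crank '0 -0.6 0.8 0 0 0; 0 0 0 0 0 0'; python3 -m crank '0 -0.3 0.5 0 0 0; 0 0 0 0 0 0'
```

```text
time: 24.88
eef_pos: [0.5795, -0.2369, 0.1254]
tcp_rot: [0.937, 0.181, 0.058, 0.294]
contact_force: [-2.8, 2.9, 3.0]
opening: 0.526
time: 25.12
eef_pos: [0.5797, -0.237, 0.1254]
tcp_rot: [0.936, 0.181, 0.058, 0.295]
contact_force: [-4.6, 2.6, 5.2]
opening: 0.529
```

```bash
python3 - <<'E'
from h import *
snap("side","u1",(230,190,310,300),5.4)
p,Rt=pose(); at,st=carry(); S=p+Rt.apply(st); print(S,Rt.apply(at))
E
python3 -m crank '0 0 0 0 0 0; 0 0 0 0 0 0; 0 0 0 0 0 0; 0 0 0 0 0 0' 1
python3 -c "
from h import *
snap('wrist','u2')"
```

```text
[ 0.57587114 -0.22740851  0.11128485] [ 1.55175856e-03 -9.01739251e-04 -9.99998389e-01]
time: 25.68
eef_pos: [0.5791, -0.2366, 0.1234]
tcp_rot: [0.937, 0.182, 0.057, 0.294]
contact_force: [-0.5, 0.1, -0.1]
opening: 0.998
```

View pics/u1.png

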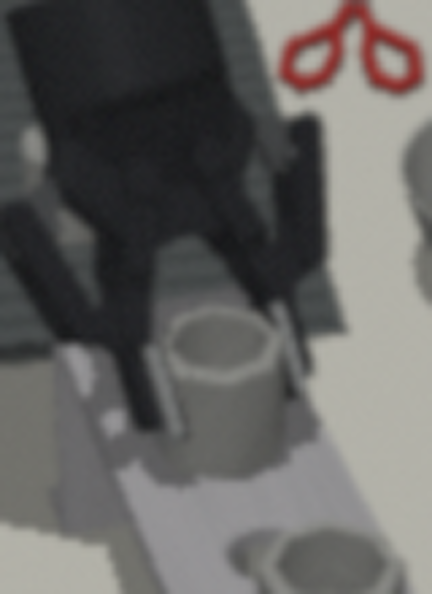

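View pics/u2.png

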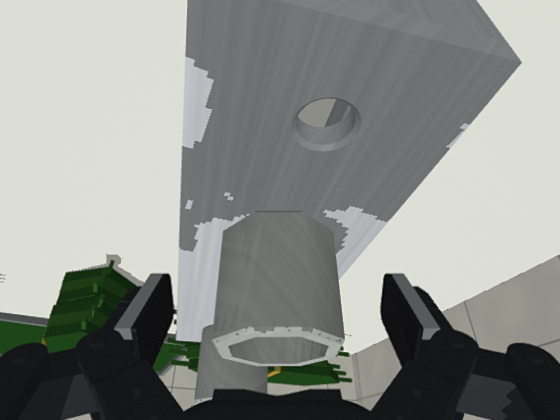

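Released with no residual force. I retreat along the tool axis and check.

```bash
python3 -m crank '0 0 -25 0 0 0; 0 0 -40 0 0 0; 0 0 -50 0 0 0; 0 0 -50 0 0 0; 0 0 0 0 0 0'
python3 -m crank '0 0 -40 0 0 0; 0 0 0 0 0 0; 0 0 0 0 0 0'
python3 - <<'E'
from h import *
log();snap("wrist","v1");snap("side","v2",(180,120,380,345),2.6);snap("top","v3",(120,130,460,310),2.3)
print(proj("side",[[.5742,-.2274,.158],[.5742,-.2274,.11]]))
print(proj("top",[[.5742,-.2274,.158],[.5742,-.2274,.11],[.5434,.0977,.051]]))
E
```

```text
time: 26.35
eef_pos: [0.5457, -0.1483, 0.2642]
tcp_rot: [0.936, 0.182, 0.062, 0.296]
contact_force: [0.7, 0.2, -0.4]
opening: 1.001
time: 26.72
eef_pos: [0.5348, -0.1284, 0.2899]
tcp_rot: [0.937, 0.182, 0.056, 0.293]
contact_force: [-0.3, 0.5, -0.8]
opening: 0.999
[[269.07641598 253.68575993]
 [269.32480585 272.62032069]]
[[379.95015124 229.30467308]
 [376.80101813 229.54530293]
 [253.42368048 244.29986757]]
```

View pics/v1.png

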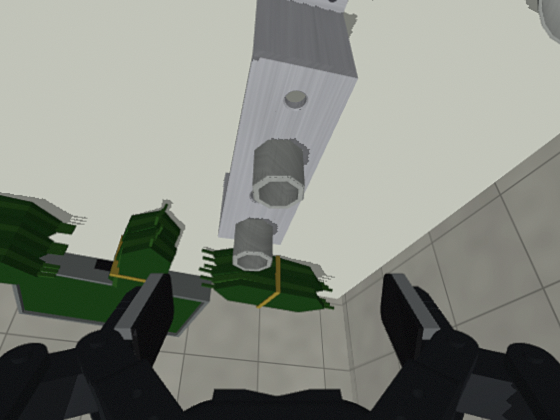

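View pics/v2.png

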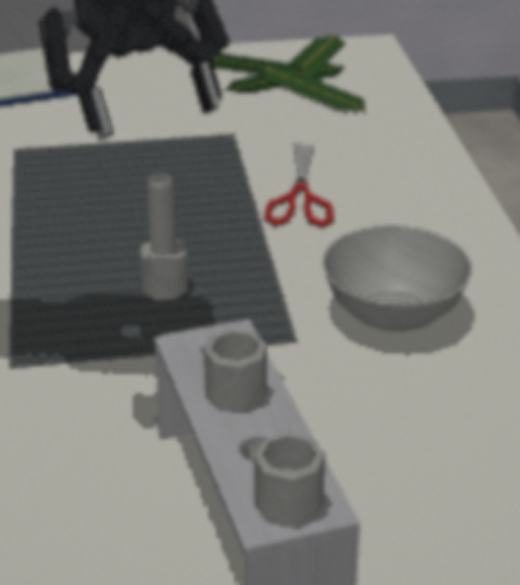

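View pics/v3.png

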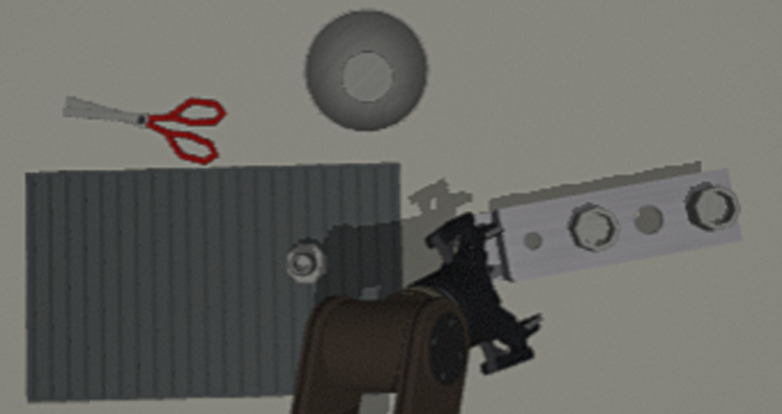

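```bash
python3 -c "
from plant import ctrl
print(ctrl.sign_off())"
```

```text
the job is handed in; nothing more can be done
None
```

The slim nozzle is hanging tube down in the 24 mm hole (hole 1) with its collar on the rack, and I handed the job in at about 27 s of the 69 s allowed.

- **Turning it over:** I gripped the slim nozzle by its collar and laid it on its side on the mat. I then gripped it again from the inlet end and turned it tube down over the rack.
- **Lowering it in:** I lowered it by hand in small steps, correcting sideways by a millimetre or two from the wrist camera. The collar touched the rack with about 10 N of upward push, and my estimate of the shoulder's height at that point was 111 mm against the rack's 110 mm. Only then did I let go.
- **Last checks:** The force after release was about zero. In the last pictures the collar sits flat and stands as high as the nozzle already hanging. The thick nozzle, the hung nozzle, the scissors and the bowl look where they were at the start.
- **Disagreement:** Camera estimates of the hole's position differed by 1 to 2 mm. During insertion I made one sideways shift of about 1 mm in the wrong direction and undid it with the next move. No sideways contact force showed at any point while the tube went in.

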